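# Fit the dial thermometer into the syrup warmer's gland

## Robot

A 6-joint arm with a two-finger parallel gripper is mounted at the origin on the work surface. World frame = base frame: x ahead of the robot, y to its left, z up, the work surface at z = 0. Lengths are in m, angles in degrees, forces in N, time in s.
With the tool pointing down it reaches from about 0.4 to 0.825 m from the base axis. Payload 7 kg.
Tool frame: the origin (TCP) lies midway between the tips of the shut fingers; the grasp point (between the pads) lies r.grasp_offset behind it (r.grasp_offset is the distance from the TCP to the grasp point, in m); z points along the fingers, y is the direction in which the jaws open and shut (so a half turn about z gives the same grasp; the last joint's range is limited). The gripper opens to 88 mm and grips with 3 to 60 N. Pads are 19 mm wide; open, the fingers measure 130 mm over their backs; the gripper's body (78 mm by 193 mm) begins 47 mm behind the grasp point.
Start: joints at [-59.754, 20.546, 0.682, 0, -70.136, -16.507], TCP at [0.16, -0.656, 0.227] pointing down, gripper open.
Joint ranges: [-176.03, 176.03], [-82.01, 121.73], [-58.28, 71.71], [-173.87, 95.51], [-174.79, -0.11], [-173.66, 173.66]. Speed limits (degrees/s): [136.94, 136.94, 172.46, 180, 180, 180].

## Interface

Orientations are given as [roll, pitch, yaw] about the fixed x, y, z axes, in that order (R = Rz(yaw) Ry(pitch) Rx(roll)).
In Python, from plant import status, imaging, r gives the robot as it stands.
- The arm moves only by the tool apply_moves, never from a script. Its argument "moves" is a list of rows, each a list of 6 numbers: the shift along the tool's x, y, z in units of 200 mm (1.0 is 200 mm), then the turn, a rotation vector about the tool's x, y, z in units of 90 degrees (1.0 is 90 degrees). In form: [[tx, ty, tz, rx, ry, rz], ...]. A call has 1 to 12 rows; each row is the pose to reach, as a shift and turn from the pose measured when the call began, along the tool's axes at that moment; what a row does not reach only later rows make up. A row lasts 1/8 s, in which the tool goes at most 62.5 mm and 10.7 degrees, less where a joint would pass 70% of its speed; a pose out of reach is approached as far as the arm can. A call with a number of a shift or a turn outside -1 to 1 is refused whole. A call with a gripper value outside its range is refused whole. "hand" is the closure, from -1 (fully open) to 1 (shut), set as the call begins (left out, the last holds). The fingers move at their own pace and stop on an object; "grip_force" is the grip in N (left out, the last holds). Time passes only in rows, so rows that repeat a pose let the fingers close. It gives the time, the measured TCP pose, the force and the opening at its end, in the units of the state.
- status.get_state(): the state, without advancing time (a new reading comes with each control period).
- imaging.capture(name): name is "scene" or "top" or "wrist"; returns (picture, depth): 420x560x3 uint8, blue, green, red; 420x560 float32, m along the optical axis (not along the pixel's ray), 0 where there is no reading.
- imaging.camera_info(name): a dict with "fx", "fy", "cx", "cy" (pixels), "k1" (the pictures are not rectified: a ray, as slopes to the right and down, at radius r is drawn at 1 + k1 r^2 times it, then the intrinsics apply), "T" (4x4, takes a point from camera to world coordinates). Camera axes: x right, y up, looking along -z (the intrinsics and any distortion apply to the point x, -y, -z); pixel columns grow to the right and rows downward; lengths in m; the calibration is good to about 2 mm. A picture is of the moment at which its call begins: read the wrist's pose just before it. camera_info takes no time and is no camera call; for the wrist camera it gives the pose at the moment of the call.
- r.close_job(): hands the job in, once; it reports no verdict.
The state is a dict: "time_s": time; "joints": joint angles; "qd": joint speeds; "joint_torque": joint torques, N m; "tcp_pos": TCP position; "eef_rot": TCP orientation; "contact_force": force on the tool from outside, world axes, zero at the start; "moment": the same for the moment, N m; "gripper_width": finger opening in m.
Only numpy, scipy, OpenCV 4.12 (cv2) and the standard library are available. Lean on these libraries where they do the work, as an engineer would, in place of code of your own. Each camera call takes 0.05 s, during which the arm holds its last target.

## Task

Take the dial thermometer out of the rack and lower its stem gently into the gland in the middle of the warmer's lid, all the way down to the bottom. Then turn the gland's wing nut clockwise until it grips the stem firmly, and leave the thermometer standing there. Do not disturb the other things on the bench.

Things in the scene. Friction and masses are not known exactly. Their poses are not given: they have to be found in the camera images.
- thermometer: Stainless dial thermometer, 146 mm long, ~0.16 kg, upright in an end hole of the rack, tip 27 mm above the bench. Origin: stem tip; z up the stem. Round-ended 12 mm stem to z = 78 mm, 24 mm hexagon (rests on the rack) to 88, short neck, then a round upright dial case, 54 mm across, 22 mm thick along x, centre at z = 119; dial looks to -x. Pinch the flat faces (22 mm) from above.
- warmer: Low round stainless syrup warmer fixed to the bench, 268 mm across the rim, lid top 125 mm high; loop handles on the pot's sides (164 mm out along its y), a lid handle at the back (98 mm along +x, top 155 mm high), black control box in front (-x). Origin: middle of its underside; z up. The gland stands upright in the middle of the lid.
- mouth (a point): Centre of the wing nut's top face, 168 mm above the bench: the opening for the stem. In it three brass collet jaws, bell-mouthed on top, leave a 15 mm bore for the 12 mm stem when the nut is fully loose (2.8 mm less per rad turned).
- seat (a point): Bottom of the blind pocket under the collet, on the gland's axis, 72 mm below the mouth. The stem's tip rests here when all the way down; the hexagon is then 6 mm above the nut and the case's top 242 mm above the bench.
- nut (a joint): Angle of the wing nut, rad. 0 = fully loose; grows as the nut turns clockwise seen from above. The jaws meet the stem at about 1.1, grip it firmly from about 1.5; hard stop at 1.9. It stays where it is left; turning takes about 0.3 N m loose, 0.5 N m at the stop. Starts between 0 and 0.35.
- lug_a (a point): Middle of one of the nut's two wings (lugs), 52 mm from the gland's axis, 166 mm above the bench. Each wing is a radial steel bar from 26 to 64 mm off the axis, 12 mm thick, from 152 to 178 mm above the bench. It points along the warmer's +y with the nut at 0.
- lug_b (a point): Middle of the opposite wing, 52 mm from the axis, alike (along the warmer's -y with the nut at 0).
- jaw0: One of the three brass collet jaws round the bore (pressed on the stem by the nut).
- jaw1: The second jaw.
- jaw2: The third jaw.
- rack: Small rack fixed to the bench: white board 80 x 200 mm, top 105 mm high, on two steel legs; three 15 mm holes along its y at -65, 0 and +65 mm. Origin under its middle, on the bench. The middle hole is empty; the end holes hold thermometer and plunger, either way round.
- plunger: Bystander: sampling plunger, a thin steel rod with a black T-handle 60 mm wide, standing in the rack's other end hole; its top is 157 mm above the bench. Origin at the rod's tip. Leave it there.
- jar: Bystander: closed amber glass jar, 72 mm in diameter, 105 mm tall. Origin under its middle.
- tin: Bystander: steel tin with a paper label, 76 mm in diameter, 90 mm tall. Origin under its middle.
There are look-alikes about, which are no part of the job. Leave any pink look-alike of the thermometer alone.

How it is judged:
By the outcome, as a careful person would: the job done as asked, in the order asked, and still so for the second after the job is handed in, with the robot touching nothing.
It also fails if it takes over 69 s, if anything falls off the work surface, if the arm or the gripper's body presses on something with over 40 N, if the wrist force passes 120 N, or if a joint passes its speed limit or range.

## Working session

There is one attempt and no reset: what is moved stays moved. The work goes in short steps, Python scripts to look and compute and a tool call to move; the robot and the scene stay as the last step left them, time stands still between calls to the robot, and variables do not carry over. Pictures are saved under pics/ and viewed, and the job is handed in when it is done.

Besides the shell and the picture viewer there is one more tool, called as name(argument=value, ...), one argument or row to a line, values as JSON. apply_moves: Moves the arm, as the interface text tells. Its arguments: {"type":"object","properties":{"moves":{"type":"array","items":{"type":"array","items":{"type":"number"}}},"hand":{"type":"number"},"grip_force":{"type":"number"}},"required":["moves"]}

```bash
ls; mkdir -p pics
python3 - <<'E'
from plant import status, imaging, r
import cv2,numpy as np
print(status.get_state(), r.grasp_offset)
for n in ("scene","top","wrist"):
    i=imaging.camera_info(n); print(n,i)
    p,d=imaging.capture(n); cv2.imwrite(f"pics/{n}0.png",p); np.save(f"pics/{n}0.npy",d)
E
```

```text
pics
{'time_s': 0.0, 'joints': array([-5.97550368e+01,  2.05904601e+01,  6.31278750e-01, -2.20260646e-02,
       -7.01355969e+01, -1.65076169e+01]), 'qd': array([-0.03196723, -0.02205329, -0.02730184, -0.01454853,  0.02348857,
       -0.03560078]), 'joint_torque': array([ 7.42756620e-04, -5.82722390e+01,  2.93063951e+01,  6.99760839e+00,
        6.91613270e-03, -1.00749439e-04]), 'tcp_pos': array([ 0.16015639, -0.65519249,  0.22560875]), 'eef_rot': array([ 1.79903244e+02, -7.08117495e-03, -1.66270149e+02]), 'contact_force': array([ 0.59564701,  0.37808169, -0.53786442]), 'moment': array([ 0.04080077, -0.0095548 ,  0.00089273]), 'gripper_width': 0.08811039521258553} 0.0188
scene {'fx': 411.97196201810937, 'fy': 411.97196201810937, 'cx': 283.7547866780143, 'cy': 212.48541343604214, 'k1': -0.0668194554447137, 'T': array([[ 0.11513039, -0.69926121,  0.70553438,  1.26038795],
       [ 0.99333134,  0.07664465, -0.08613045, -0.10565289],
       [ 0.00615224,  0.71074564,  0.7034222 ,  0.83296186],
       [ 0.        ,  0.        ,  0.        ,  1.        ]])}
top {'fx': 470.13636539561867, 'fy': 470.13636539561867, 'cx': 278.90998005498363, 'cy': 207.45455042863773, 'k1': -0.15913340288661232, 'T': array([[ 1.13511987e-02,  9.88280534e-01, -1.52225936e-01,
         3.59883883e-01],
       [-9.99935558e-01,  1.12453913e-02, -1.55601526e-03,
        -1.84724884e-02],
       [ 1.74060628e-04,  1.52233789e-01,  9.88344496e-01,
         1.45832151e+00],
       [ 0.00000000e+00,  0.00000000e+00,  0.00000000e+00,
         1.00000000e+00]])}
wrist {'fx': 309.7042039508923, 'fy': 309.7042039508923, 'cx': 278.85982087110784, 'cy': 209.09284524600127, 'k1': -0.06604328324576661, 'T': array([[-0.23689663, -0.9368164 , -0.25740049,  0.09108941],
       [ 0.97153184, -0.22776942, -0.06516882, -0.67213708],
       [ 0.00242326, -0.26551105,  0.96410477,  0.38316011],
       [ 0.        ,  0.        ,  0.        ,  1.        ]])}
```

View pics/top0.png

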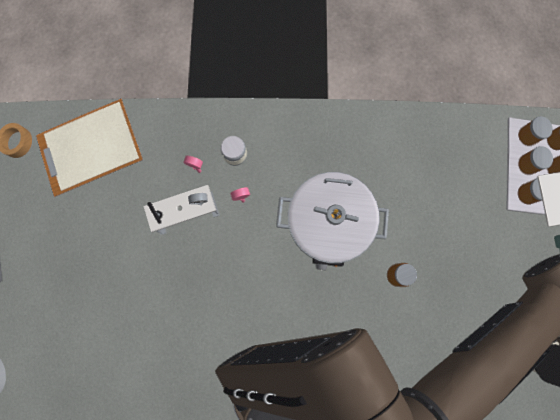

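View pics/scene0.png

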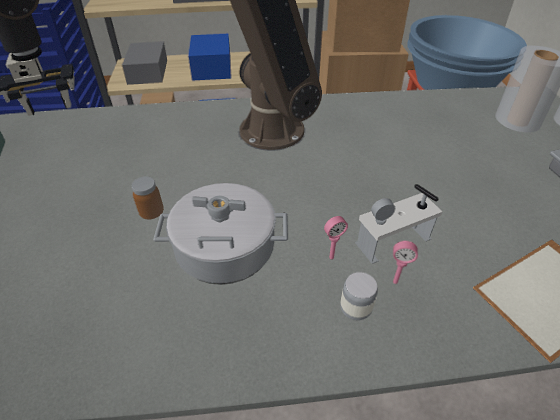

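View pics/wrist0.png

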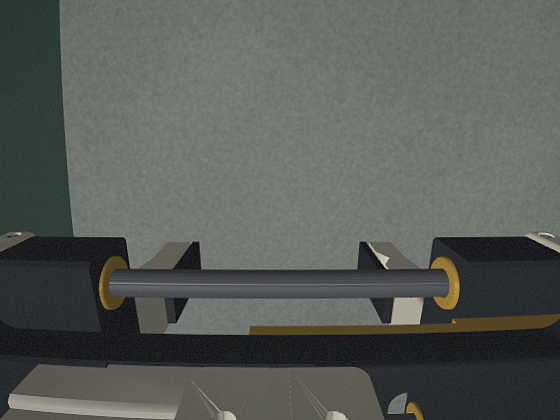

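Top view: thermometer in the rack at about (198,199), plunger handle (155,212), warmer nut (336,214), pink look-alikes at (193,162) and (240,194), with (240,194) close to the thermometer. Jar (403,274), tin (233,150). I'll enlarge and measure.

```bash
cat > h.py <<'E'
import numpy as np,cv2
from scipy.spatial.transform import Rotation as R
def ray(info,uv):
    K=np.array([[info['fx'],0,info['cx']],[0,info['fy'],info['cy']],[0,0,1]])
    n=cv2.undistortPoints(np.array(uv,float).reshape(-1,1,2),K,np.array([info['k1'],0,0,0.]))[:,0]
    d=np.c_[n[:,0],-n[:,1],-np.ones(len(n))]
    return d@info['T'][:3,:3].T, info['T'][:3,3]
def atz(info,uv,z):
    d,o=ray(info,uv); return o+d*((z-o[2])/d[:,2])[:,None]
def cloud(info,depth):
    h,w=depth.shape; u,v=np.meshgrid(np.arange(w),np.arange(h))
    d,o=ray(info,np.c_[u.ravel(),v.ravel()])
    return (o+d*depth.ravel()[:,None]).reshape(h,w,3)
def pix(info,P):
    P=np.atleast_2d(P); T=info['T']; c=(P-T[:3,3])@T[:3,:3]
    c=c*[1,-1,-1]
    K=np.array([[info['fx'],0,info['cx']],[0,info['fy'],info['cy']],[0,0,1]])
    return cv2.projectPoints(c.reshape(-1,1,3),np.zeros(3),np.zeros(3),K,np.array([info['k1'],0,0,0.]))[0][:,0]
def crop(img,u0,v0,u1,v1,s,f):
    c=cv2.resize(img[v0:v1,u0:u1],None,fx=s,fy=s,interpolation=cv2.INTER_CUBIC)
    for k in range((u0+9)//10*10,u1,10):
        cv2.putText(c,str(k),(int((k-u0)*s),9),0,.33,(0,0,255),1); cv2.line(c,(int((k-u0+.5)*s),10),(int((k-u0+.5)*s),15),(0,0,255),1)
    for k in range((v0+9)//10*10,v1,10):
        cv2.putText(c,str(k),(0,int((k-v0+.5)*s)),0,.33,(0,0,255),1); cv2.line(c,(22,int((k-v0+.5)*s)),(28,int((k-v0+.5)*s)),(0,0,255),1)
    cv2.imwrite(f,c)
E
python3 - <<'E'
from h import *
from plant import imaging
t=cv2.imread('pics/top0.png'); s=cv2.imread('pics/scene0.png')
crop(t,135,140,265,240,6,'pics/tc1.png'); crop(t,270,160,400,275,5,'pics/tc2.png')
crop(s,310,175,450,295,5,'pics/sc1.png'); crop(s,150,175,300,285,5,'pics/sc2.png')
for n in('top','scene'):
    i=imaging.camera_info(n); c=cloud(i,np.load(f'pics/{n}0.npy'))
    for nm,lo,hi,zr in(('case',0,0,(.165,.19)),('rimwarm',0,0,(.12,.13)),('nut',0,0,(.16,.185))):
        m=(c[...,2]>zr[0])&(c[...,2]<zr[1])&(c[...,0]>.3)
        v,u=np.nonzero(m); 
        lab=cv2.connectedComponentsWithStats(m.astype(np.uint8))
        for k in range(1,lab[0]):
            if lab[2][k,4]>15: print(n,nm,lab[2][k],c[lab[1]==k].mean(0).round(4),c[lab[1]==k].min(0).round(3),c[lab[1]==k].max(0).round(3))
E
```

```text
top case [189 193  15  10  99] [0.5852 0.2152 0.1706] [0.571 0.196 0.165] [0.597 0.237 0.177]
top case [313 204  46  20 304] [ 0.5427 -0.1745  0.1716] [ 0.517 -0.235  0.165] [ 0.57  -0.111  0.184]
top rimwarm [198 161   5   7  16] [0.691  0.2156 0.1259] [0.682 0.21  0.122] [0.701 0.222 0.13 ]
top rimwarm [ 289  173   90   89 4150] [ 0.5384 -0.1734  0.1233] [ 0.414 -0.303  0.12 ] [ 0.67  -0.046  0.13 ]
top rimwarm [538 172  22  55 800] [ 0.6069 -0.8494  0.124 ] [ 0.518 -0.888  0.12 ] [ 0.688 -0.808  0.13 ]
top nut [189 193  18  10 130] [0.5853 0.2139 0.1686] [0.571 0.189 0.16 ] [0.598 0.237 0.177]
top nut [313 204  46  21 386] [ 0.5417 -0.1738  0.1697] [ 0.515 -0.235  0.16 ] [ 0.57  -0.111  0.184]
scene case [192 196  53  16 410] [ 0.5462 -0.1742  0.1707] [ 0.517 -0.234  0.165] [ 0.57  -0.113  0.181]
scene case [375 198  19  10 121] [0.5882 0.2149 0.1701] [0.574 0.195 0.165] [0.599 0.236 0.175]
scene rimwarm [ 169  183  103   76 4638] [ 0.5577 -0.173   0.1227] [ 0.419 -0.297  0.12 ] [ 0.671 -0.049  0.13 ]
scene rimwarm [421 198   5   6  16] [0.5464 0.3373 0.1254] [0.541 0.333 0.12 ] [0.551 0.342 0.129]
scene rimwarm [377 216  14   4  25] [0.5966 0.219  0.1263] [0.594 0.201 0.123] [0.6   0.235 0.13 ]
scene rimwarm [324 224  24   9  71] [0.6125 0.0946 0.1247] [0.604 0.07  0.12 ] [0.624 0.126 0.13 ]
scene rimwarm [394 245  24  12  82] [0.7055 0.2371 0.1251] [0.684 0.214 0.12 ] [0.718 0.265 0.13 ]
scene nut [192 196  53  18 535] [ 0.547  -0.1734  0.1688] [ 0.517 -0.234  0.16 ] [ 0.571 -0.113  0.181]
scene nut [374 198  21  12 164] [0.5895 0.2138 0.1682] [0.574 0.193 0.16 ] [0.601 0.239 0.175]
```

View pics/tc1.png

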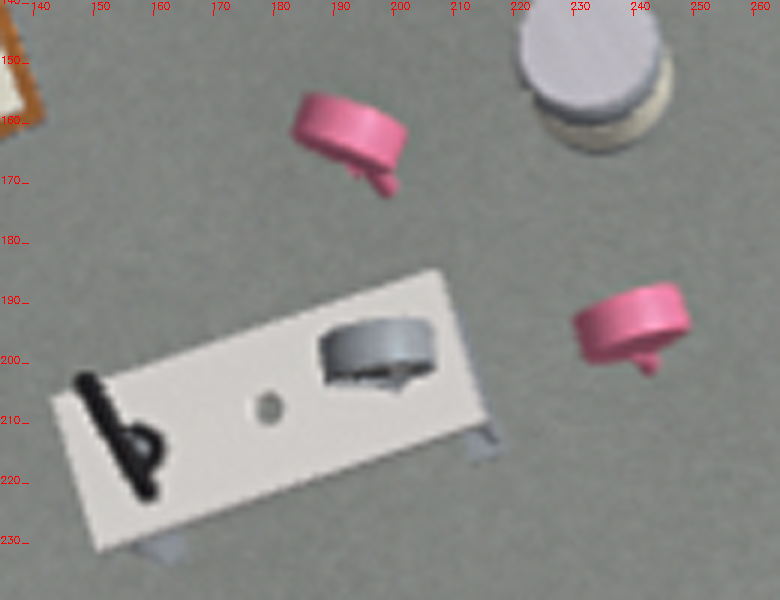

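View pics/tc2.png

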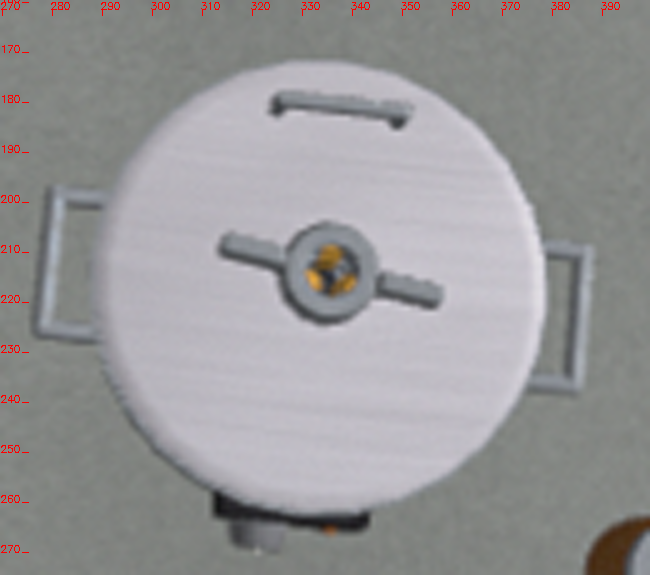

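View pics/sc1.png

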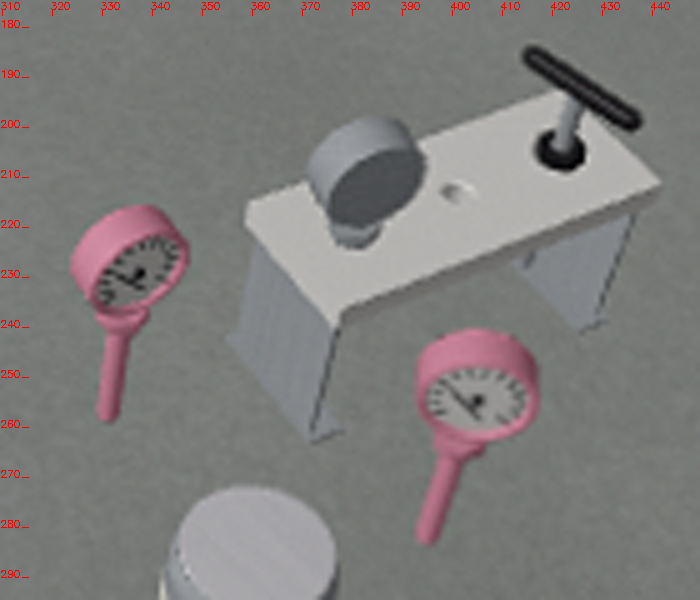

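View pics/sc2.png

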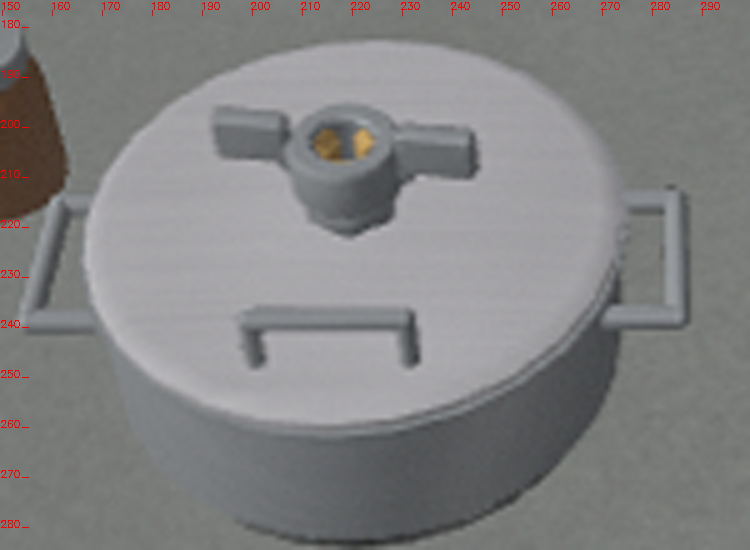

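The top view crop shows the metal thermometer's case edge from (188,198) to (205,195), with the nut centre near (334,214) and wing tips near (314,208) and (356,219). The scene crop shows the case back, so the dial faces the robot. Next I'll hover over the thermometer and use the wrist camera.

```bash
cat > plan.py <<'E'
import sys,numpy as np
from h import *
from plant import status
def go(pos,rpy,n=0):
    s=status.get_state()
    Rs=R.from_euler('xyz',s['eef_rot'],degrees=True); p=s['tcp_pos']
    t=Rs.inv().apply(np.array(pos)-p)/.2
    rv=(Rs.inv()*R.from_euler('xyz',rpy,degrees=True)).as_rotvec(degrees=True)/90
    print('t',s['time_s'],'shift',t.round(4),'rot',rv.round(4),'rows>=',np.linalg.norm(t)*.2/.0625,np.linalg.norm(rv)*90/10.7)
E
python3 - <<'E'
from plan import *
from plant import imaging
for n in('top','scene'):
    i=imaging.camera_info(n); c=cloud(i,np.load(f'pics/{n}0.npy')).reshape(-1,3)
    m=(c[:,2]>.155)&(c[:,2]<.18)&(c[:,0]>.55)&(c[:,0]<.63)&(c[:,1]>.17)&(c[:,1]<.26)
    q=c[m,:2]; q0=q.mean(0); u,s,v=np.linalg.svd(q-q0); print(n,q0,np.degrees(np.arctan2(v[0,1],v[0,0])),c[m].max(0),c[m].min(0),len(q))
i=imaging.camera_info('top')
print(atz(i,[[314,208],[356,219],[334.8,214]],.178), atz(i,[[334.5,214]],.168))
print('handle',atz(i,[[325,180],[350,182]],.155),'side',atz(i,[[279,198],[277,227],[387.5,209],[384.5,238]],.1))
print('rack holes',atz(i,[[179,207.5],[207,184.5],[143,206],[151,231],[216,209]],.105))
go([.40,-.50,.30],[180,0,-90])
E
```

```text
top [0.58547383 0.21331442] -80.79915920140488 [0.59878716 0.24101173 0.1768648 ] [0.57130201 0.18922356 0.15514978] 138
scene [0.59045471 0.21321278] -90.3356814760229 [0.60123739 0.24023487 0.17532271] [0.57422316 0.19099804 0.155122  ] 202
[[ 0.55665969 -0.11322527  0.178     ]
 [ 0.52729207 -0.22936381  0.178     ]
 [ 0.54058298 -0.17067982  0.178     ]] [[ 0.54198526 -0.17103171  0.168     ]]
handle [[ 0.64089506 -0.14624641  0.155     ]
 [ 0.63607036 -0.21750362  0.155     ]] side [[ 0.59714823 -0.01627953  0.1       ]
 [ 0.51157605 -0.01143717  0.1       ]
 [ 0.56812725 -0.33642088  0.1       ]
 [ 0.48236257 -0.32566446  0.1       ]]
rack holes [[0.56485406 0.27674961 0.105     ]
 [0.6343485  0.19632495 0.105     ]
 [0.56810309 0.38518202 0.105     ]
 [0.49435479 0.357152   0.105     ]
 [0.56166974 0.16725028 0.105     ]]
t 0.15 shift [-1.349   0.4702 -0.3705] rot [ 8.000e-04  5.000e-04 -8.474e-01] rows>= 4.722848832925313 7.127550176297485
```

apply_moves(
  moves=[
    [-0.12,0.04,-0.1,0,0,-0.11],
    [-0.24,0.08,-0.2,0,0,-0.22],
    [-0.36,0.13,-0.3,0,0,-0.33],
    [-0.48,0.17,-0.37,0,0,-0.44],
    [-0.6,0.21,-0.37,0,0,-0.55],
    [-0.72,0.25,-0.37,0,0,-0.66],
    [-0.84,0.29,-0.37,0,0,-0.77],
    [-0.94,0.33,-0.37,0,0,-0.85],
  ],
  hand=-0.3,
)

```text
time_s: 1.15
tcp_pos: [0.3279, -0.546, 0.2995]
eef_rot: [180.0, 0.1, -89.5]
contact_force: [-0.3, -1.2, 0.5]
gripper_width: 0.0571
```

Run:
```python
from plan import *
print(status.get_state()['joints'],status.get_state()['tcp_pos'])
go([.46,-.25,.32],[180,0,-90]);go([.55,.14,.32],[180,0,-90])
```

```text
[-4.15118877e+01  1.50173766e+01  2.29094123e+00 -4.63595134e-02
 -7.73723040e+01  4.20495173e+01] [ 0.32791487 -0.54597412  0.29953268]
t 1.15 shift [-1.4739 -0.6739 -0.1003] rot [0.0005 0.0011 0.0059] rows>= 5.196086460418384 0.05032903992357949
t 1.15 shift [-3.4197 -1.1419 -0.0972] rot [0.0005 0.0011 0.0059] rows>= 11.541105205036887 0.05032903992357949
```

apply_moves(
  moves=[
    [-0.25,-0.15,-0.05,0,0,0],
    [-0.5,-0.3,-0.1,0,0,0],
    [-0.75,-0.45,-0.1,0,0,0],
    [-1,-0.6,-0.1,0,0,0],
  ],
)

```text
time_s: 1.65
tcp_pos: [0.4467, -0.3432, 0.3198]
eef_rot: [180.0, 0.1, -89.5]
contact_force: [1.0, -0.7, 0.5]
gripper_width: 0.057
```

apply_moves(
  moves=[
    [-0.28,-0.08,0,0,0,0],
    [-0.56,-0.16,0,0,0,0],
    [-0.84,-0.24,0,0,0,0],
    [-1,-0.27,0,0,0,0],
  ],
)

```text
time_s: 2.15
tcp_pos: [0.4992, -0.1402, 0.3201]
eef_rot: [180.0, 0.1, -89.4]
contact_force: [0.0, -0.1, 0.2]
gripper_width: 0.0571
```

apply_moves(
  moves=[
    [-0.28,-0.07,0,0,0,0],
    [-0.56,-0.14,0,0,0,0],
    [-0.84,-0.2,0,0,0,0],
    [-1,-0.27,0,0,0,0],
  ],
)

```text
time_s: 2.65
tcp_pos: [0.5509, 0.0629, 0.3204]
eef_rot: [180.0, 0.1, -89.3]
contact_force: [0.5, -0.4, -0.6]
gripper_width: 0.0568
```

Run:
```python
from plan import *
from plant import imaging
i=imaging.camera_info('wrist');p,d=imaging.capture('wrist');cv2.imwrite('pics/w1.png',p);np.save('pics/w1.npy',d);np.save('pics/w1T.npy',i['T'])
print(i['T'][:3,3], status.get_state()['tcp_pos'])
go([.586,.215,.24],[180,0,-90])
```

```text
[ 0.55218661 -0.00863634  0.47764439] [0.55247197 0.06518897 0.31969011]
t 2.7 shift [-0.7457 -0.1781  0.4002] rot [0.0005 0.0016 0.0086] rows>= 2.7674906448785705 0.07383419993334997
```

View pics/w1.png

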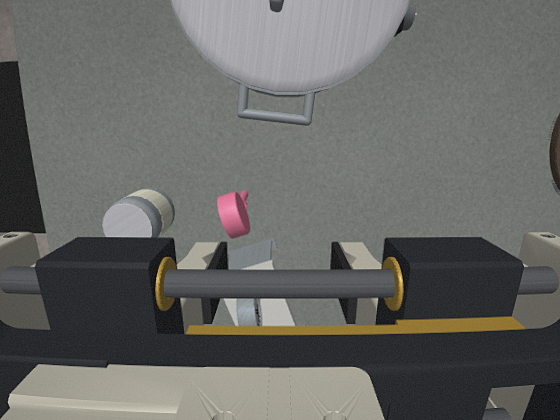

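Wrist view: camera looks towards the warmer; the thermometer (250,310) is half hidden behind the gripper. I'll go past it to see it clearly.

apply_moves(
  moves=[
    [-0.3,-0.04,0,0,0,0],
    [-0.6,-0.1,0,0,0,0],
    [-0.9,-0.14,0,0,0,0],
    [-1,-0.17,0,0,0,0],
    [-1,-0.17,0,0,0,0],
  ],
)

```text
time_s: 3.32
tcp_pos: [0.5837, 0.2668, 0.319]
eef_rot: [179.9, 0.1, -89.1]
contact_force: [0.0, 0.1, 0.1]
gripper_width: 0.057
```

Run:
```python
from plan import *
from plant import imaging
i=imaging.camera_info('wrist');p,d=imaging.capture('wrist');cv2.imwrite('pics/w2.png',p);np.save('pics/w2.npy',d);np.save('pics/w2T.npy',i['T'])
print(pix(i,[[.586,.2145,.173],[.586,.2145,.105],[.5425,-.171,.168]]))
s=status.get_state();print(s['tcp_pos'],s['contact_force'])
```

```text
[[ 277.14392496  143.77511431]
 [ 277.30803908  140.08471357]
 [ 329.149161   -251.69143989]]
[0.58363886 0.26560594 0.31949037] [-0.66405739 -0.9130024  -0.18456754]
```

View pics/w2.png

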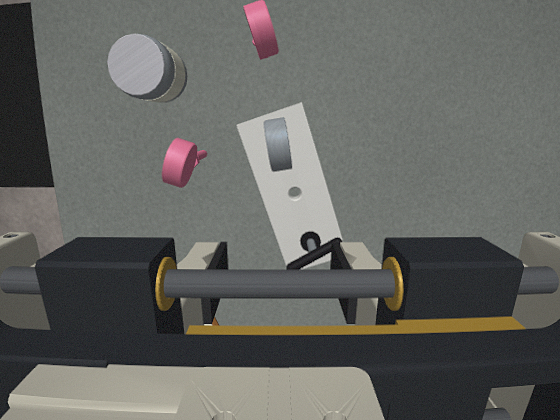

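Run:
```python
from h import *
t=cv2.imread('pics/w2.png')
crop(t,230,100,325,215,7,'pics/w2c.png')
```

```text
(no output)
```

View pics/w2c.png

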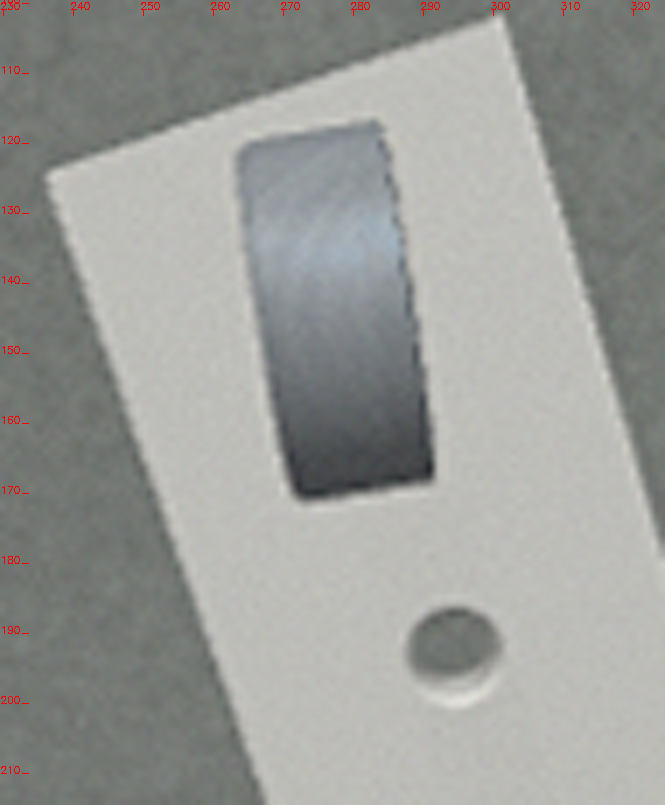

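Run:
```python
from plan import *
from plant import imaging
i=imaging.camera_info('wrist')
a=atz(i,[[263,119.5],[283.5,117.5],[291.5,168.5],[271.5,171]],.146)
print(a,a.mean(0)); e=(a[0]+a[1]-a[2]-a[3]); print(np.degrees(np.arctan2(e[1],e[0])),np.linalg.norm(e)/2)
ax=a[1]-a[0]+a[2]-a[3];print(np.degrees(np.arctan2(ax[1],ax[0])),np.linalg.norm(ax)/2)
h=atz(i,[[294.3,191.8]],.105);print('hole',h)
go([a.mean(0)[0],a.mean(0)[1],.20],[180,0,-90])
```

```text
[[0.60091288 0.19060169 0.146     ]
 [0.57980337 0.18832592 0.146     ]
 [0.57032297 0.24100262 0.146     ]
 [0.59172027 0.24398468 0.146     ]] [0.58568987 0.21597873 0.146     ]
-80.01476120972637 0.05384546734455829
-172.94867536456863 0.021415374285484127
hole [[0.56434897 0.27543603 0.105     ]]
t 3.375 shift [ 0.2492 -0.0078  0.597 ] rot [0.0011 0.001  0.009 ] rows>= 2.070440494558351 0.07702430701320534
```

Case silhouette centre (277,144) puts the thermometer at (0.586, 0.2155) with the flat faces' normal at 10°, so the yaw for the grasp is -80.5.

Run:
```python
from plan import *
go([.586,.2155,.20],[180,0,-80.5])
go([.586,.2155,.127],[180,0,-80.5])
```

```text
t 3.375 shift [ 0.2516 -0.0093  0.597 ] rot [ 0.001   0.0011 -0.0965] rows>= 2.0734745955166596 0.8119938482594686
t 3.375 shift [ 0.2522 -0.01    0.962 ] rot [ 0.001   0.0011 -0.0965] rows>= 3.182702143203453 0.8119938482594686
```

apply_moves(
  moves=[
    [0.13,-0.01,0.2,0,0,-0.05],
    [0.252,-0.01,0.4,0,0,-0.097],
    [0.252,-0.01,0.55,0,0,-0.097],
    [0.252,-0.01,0.55,0,0,-0.097],
  ],
)

```text
time_s: 3.88
tcp_pos: [0.585, 0.213, 0.2078]
eef_rot: [179.7, 0.0, -80.6]
contact_force: [0.1, -0.5, 0.7]
gripper_width: 0.0569
```

Run:
```python
from plan import *
from plant import imaging
go([.586,.2155,.127],[180,0,-80.5])
p,d=imaging.capture('scene');crop(p,300,130,450,280,4,'pics/s3.png')
```

```text
t 3.875 shift [-0.0112 -0.0093  0.404 ] rot [ 0.0033  0.0002 -0.0009] rows>= 1.2937493517677972 0.028762663679763652
```

View pics/s3.png

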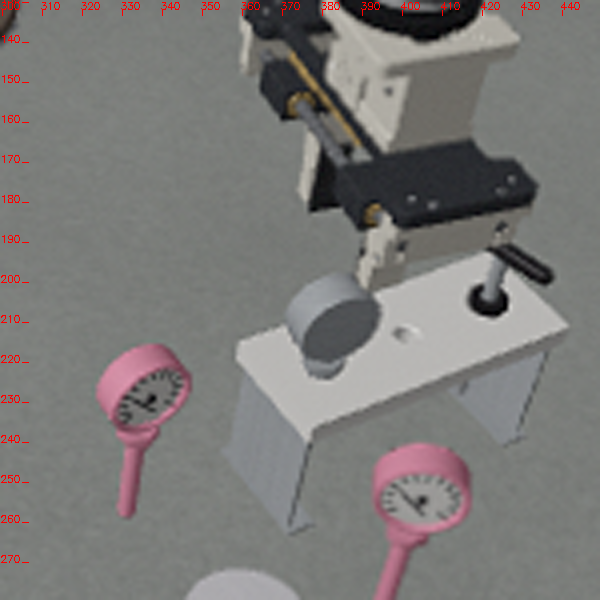

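Run:
```python
from plan import *
from plant import imaging
i=imaging.camera_info('scene');p,d=imaging.capture('scene');cv2.imwrite('pics/s4.png',p)
s=status.get_state();print(s['tcp_pos'],s['gripper_width'],s['joints'])
print(pix(i,[s['tcp_pos'],[.586,.2155,.173]]))
```

```text
[0.58676503 0.21478107 0.21090602] 0.057208594240327905 [ 37.91783078  16.44213887  -7.28176592  -0.10827174 -66.22676581
 -28.37486241]
[[387.07717801 189.1644171 ]
 [384.37147086 200.98551269]]
```

View pics/s4.png

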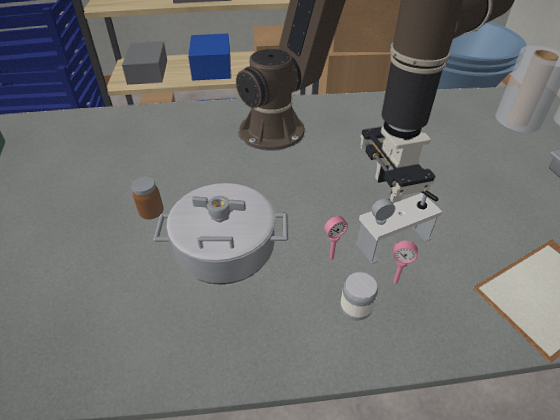

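The gripper hangs just above the thermometer; the near finger tip at (395,203) is consistent with the projected TCP. Next: descend and grip.

apply_moves(
  moves=[
    [-0.005,-0.003,0.1,0.003,0,0],
    [-0.005,-0.003,0.2,0.003,0,0],
    [-0.005,-0.003,0.3,0.003,0,0],
    [-0.005,-0.003,0.41,0.003,0,0],
    [-0.005,-0.003,0.41,0.003,0,0],
  ],
)

```text
time_s: 4.6
tcp_pos: [0.5872, 0.216, 0.1292]
eef_rot: [-179.8, 0.1, -80.5]
contact_force: [0.5, 0.4, 0.9]
gripper_width: 0.0568
```

Run:
```python
from plan import *
from plant import imaging
go([.586,.2155,.127],[180,0,-80.5]);s=status.get_state();print(s['tcp_pos'],s['contact_force'])
p,d=imaging.capture('scene');crop(p,330,130,450,280,4,'pics/s5.png')
```

```text
t 4.6 shift [0.0017 0.0063 0.0111] rot [-0.0027  0.001   0.    ] rows>= 0.04118885971220501 0.024497971162008136
[0.58717806 0.21603021 0.12922667] [0.46013309 0.38158947 0.8778122 ]
```

View pics/s5.png

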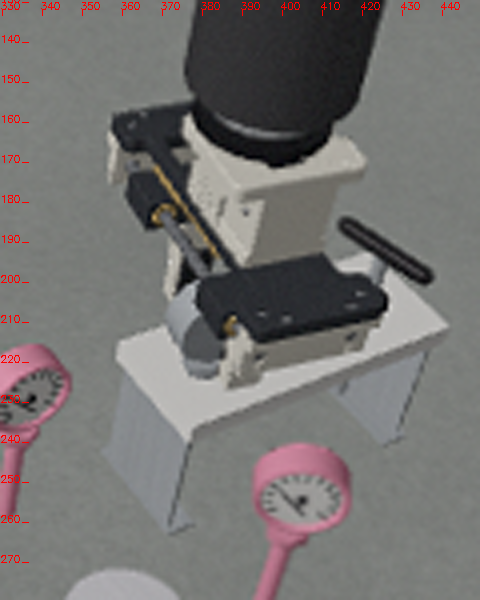

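Run:
```python
from plan import *
from plant import imaging
i=imaging.camera_info('scene')
c,s=np.cos(np.radians(9.5)),np.sin(np.radians(9.5))
for d in (.0284,.011): print(pix(i,[[.5872+d*c,.216+d*s,z] for z in (.1292,.148)]))
print(pix(i,[[.586+.011*c,.2155+.011*s,.146+a] for a in(-.027,0,.027)]))
```

```text
[[386.71624427 222.56369283]
 [388.16697698 217.02190378]]
[[383.51172504 217.56417875]
 [384.90031051 212.02080193]]
[[382.43474997 220.17516853]
 [384.4048771  212.28192733]
 [386.44663098 204.07914742]]
```

Near finger lies where projected for a centred grasp. Close.

apply_moves(
  moves=[
    [0,0.006,0.01,0,0,0],
    [0,0.006,0.01,0,0,0],
    [0,0.006,0.01,0,0,0],
    [0,0.006,0.01,0,0,0],
    [0,0.006,0.01,0,0,0],
    [0,0.006,0.01,0,0,0],
  ],
  hand=1,
  grip_force=25,
)

```text
time_s: 5.4
tcp_pos: [0.5866, 0.2161, 0.1285]
eef_rot: [-179.7, 0.1, -80.5]
contact_force: [-1.6, -0.5, 2.9]
gripper_width: 0.022
```

apply_moves(
  moves=[
    [0,0,-0.05,0,0,0],
    [0,0,-0.12,0,0,0],
    [0,0,-0.25,0,0,0],
    [0,0,-0.4,0,0,0],
    [0,0,-0.6,0,0,0],
    [0,0,-0.8,0,0,0],
    [0,0,-0.92,0,0,0],
    [0,0,-0.92,0,0,0],
  ],
)

```text
time_s: 6.4
tcp_pos: [0.5864, 0.2159, 0.3156]
eef_rot: [-179.4, 0.2, -80.5]
contact_force: [0.1, -0.2, -2.1]
gripper_width: 0.0222
```

Run:
```python
from plan import *
from plant import imaging
s=status.get_state();print(s['tcp_pos'],s['contact_force'],s['gripper_width'])
go([.5425,-.171,.31],[180,0,-85])
p,d=imaging.capture('scene');cv2.imwrite('pics/s6.png',p)
p,d=imaging.capture('wrist');cv2.imwrite('pics/w6.png',p)
```

```text
[0.586396   0.21591449 0.31560152] [ 0.1051852  -0.23981063 -2.13499361] 0.022246615631848606
t 6.4 shift [1.8717 0.5369 0.015 ] rot [-0.0066  0.0028  0.0503] rows>= 6.230989503325311 0.42722839815238967
```

View pics/s6.png

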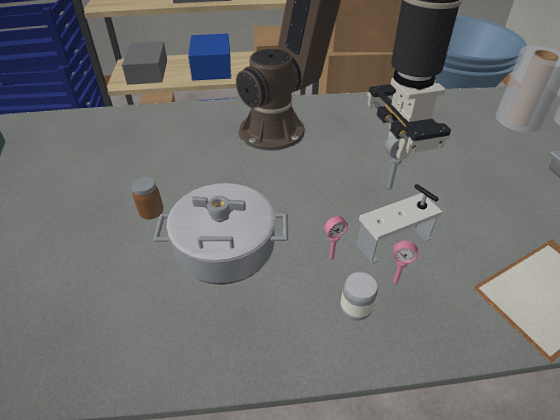

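View pics/w6.png

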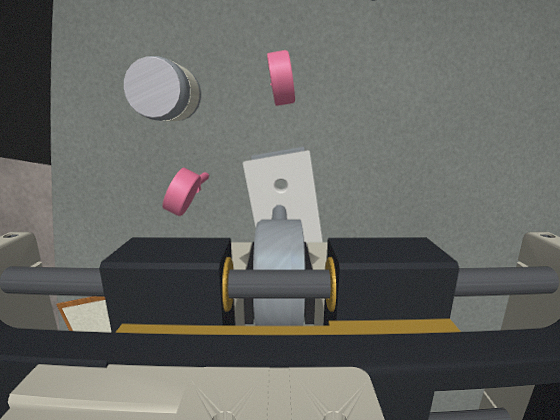

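Thermometer is held; its stem hangs in the scene view at (393,180), rack's hole empty, everything else unmoved. Carry to above the gland.

apply_moves(
  moves=[
    [0.1,0.03,0,-0.003,0.001,0.01],
    [0.25,0.07,0,-0.007,0.003,0.02],
    [0.45,0.13,0,-0.007,0.003,0.03],
    [0.7,0.2,0,-0.007,0.003,0.05],
    [0.92,0.26,0,-0.007,0.003,0.05],
  ],
)

```text
time_s: 7.12
tcp_pos: [0.5631, 0.023, 0.3104]
eef_rot: [179.6, -0.2, -85.0]
contact_force: [0.8, -0.2, -1.3]
gripper_width: 0.022
```

Run:
```python
from plan import *
go([.5425,-.171,.30],[180,0,-85])
```

```text
t 7.125 shift [0.9575 0.1859 0.056 ] rot [ 0.0049 -0.0018 -0.0005] rows>= 3.1264541553600953 0.04379129155307153
```

apply_moves(
  moves=[
    [0.25,0.05,0,0.005,-0.002,0],
    [0.5,0.1,0,0.005,-0.002,0],
    [0.75,0.15,0,0.005,-0.002,0],
    [0.9,0.18,0.02,0.005,-0.002,0],
    [0.96,0.186,0.04,0.005,-0.002,0],
    [0.96,0.186,0.04,0.005,-0.002,0],
    [0.96,0.186,0.04,0.005,-0.002,0],
  ],
)

```text
time_s: 8.0
tcp_pos: [0.5425, -0.1709, 0.303]
eef_rot: [180.0, 0.0, -85.0]
contact_force: [-0.4, 0.3, -1.6]
gripper_width: 0.0221
```

Run:
```python
from plan import *
from plant import imaging
s=status.get_state();print(s['tcp_pos'],s['eef_rot'],s['contact_force'],s['gripper_width'])
tip=np.array(s['tcp_pos'])-[0,0,.1015]
for n in('scene','top','wrist'):
    i=imaging.camera_info(n);p,d=imaging.capture(n);cv2.imwrite(f'pics/{n}7.png',p);np.save(f'pics/{n}7.npy',d);np.save(f'pics/{n}7T.npy',i['T'])
    print(n,pix(i,[tip,tip+[0,0,.06],[.5425,-.171,.168]]))
p=cv2.imread('pics/scene7.png');crop(p,160,130,290,260,5,'pics/s7c.png')
p=cv2.imread('pics/top7.png');crop(p,280,150,400,270,5,'pics/t7c.png')
```

```text
[ 0.54248496 -0.17094596  0.30295203] [ 1.79988883e+02  3.05515828e-02 -8.50280527e+01] [-0.41274886  0.29050296 -1.5949689 ] 0.022141915284089198
scene [[217.88568802 191.53434839]
 [215.02006785 171.16105512]
 [219.3620004  202.14033651]]
top [[335.91095663 212.10554223]
 [338.6941467  208.79393347]
 [334.48749603 213.81634139]]
wrist [[279.52800107 208.17437232]
 [279.69953378 231.43710465]
 [279.45027317 199.02771294]]
```

View pics/s7c.png

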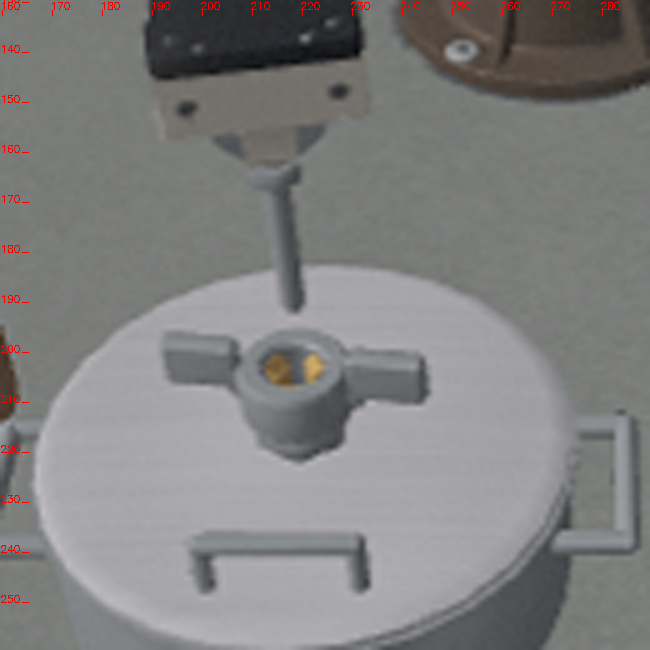

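View pics/t7c.png

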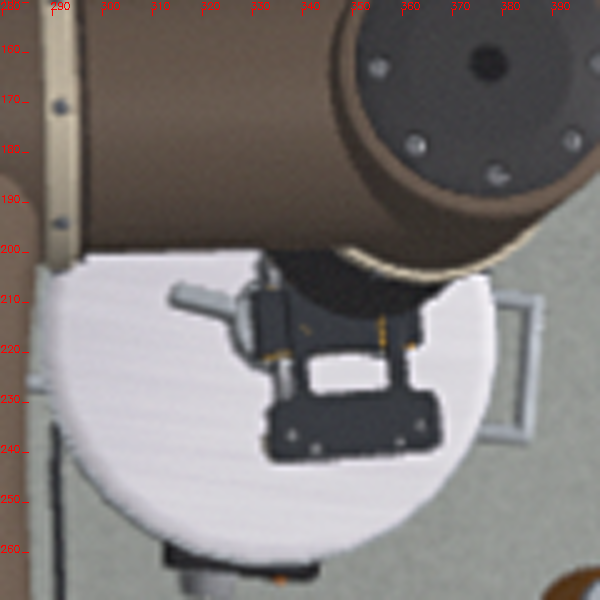

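View pics/wrist7.png

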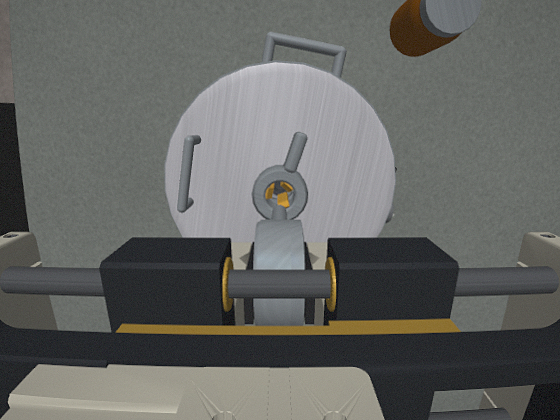

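Run:
```python
from h import *
p=cv2.imread('pics/wrist7.png');crop(p,235,120,325,235,7,'pics/w7c.png')
```

```text
(no output)
```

View pics/w7c.png

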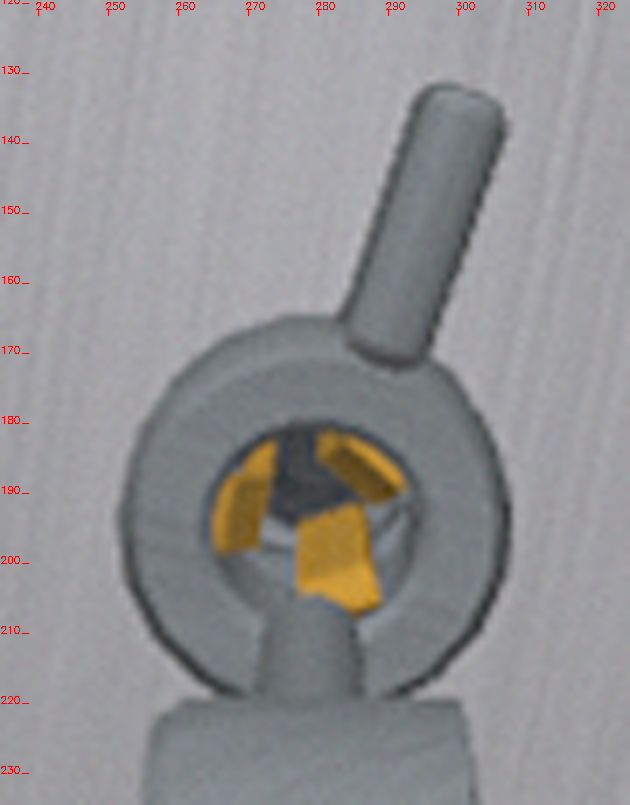

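Run:
```python
from h import *
from plant import imaging
a=np.linspace(0,2*np.pi,181)
rng=np.random.default_rng(0);v=rng.normal(size=(4000,3));v/=np.linalg.norm(v,axis=1)[:,None]
tip=np.array([.5425,-.171,.2015])
for n in('wrist','scene'):
    i=imaging.camera_info(n)
    if n=='wrist': i['T']=np.load('pics/wrist7T.npy')
    for r,z in((.014,.168),(.026,.168),(.026,.150),(.0075,.160)):
        q=pix(i,np.c_[.5425+r*np.cos(a),-.171+r*np.sin(a),0*a+z]);print(n,r,z,q.min(0),q.max(0))
    s=pix(i,tip+[0,0,.006]+.006*v);print('tip',s.min(0),s.max(0))
    c=np.array([tip+[0,0,.1015+.0188+.0]]) # case centre
```

```text
wrist 0.014 0.168 [265.04672439 184.85514807] [293.85369852 212.86075595]
wrist 0.026 0.168 [252.70509869 172.4366653 ] [306.19480681 224.44852886]
wrist 0.026 0.15 [254.13362056 169.7084758 ] [304.7064982  219.05504724]
wrist 0.0075 0.16 [271.91330167 189.76454817] [286.95978402 204.41599764]
tip [272.47554625 202.92697063] [286.59640007 217.06260304]
scene 0.014 0.168 [213.39178065 198.10657029] [225.32281044 206.25799381]
scene 0.026 0.168 [208.26733949 194.71401791] [230.42645495 209.85605457]
scene 0.026 0.15 [209.19078281 200.20064664] [231.06379809 215.3556263 ]
scene 0.0075 0.16 [216.5321993  202.42789645] [222.88689803 206.79634252]
tip [214.93831113 186.94263082] [220.22758127 192.19070179]
```

Wrist crop: bore circle centred about (279.6,194.5), stem end edge at v≈204.6. Modelled outlines put the mouth about 4–6 mm further towards -y than the tip. The scene and top ring outlines agree, at roughly 3.5 mm. I'll shift, lower a little and remeasure.

apply_moves(
  moves=[
    [0.012,0.003,0.03,0,0,0],
    [0.022,0.005,0.07,0,0,0],
    [0.022,0.005,0.095,0,0,0],
    [0.022,0.005,0.095,0,0,0],
    [0.022,0.005,0.095,0,0,0],
  ],
)

```text
time_s: 8.78
tcp_pos: [0.5423, -0.1752, 0.2845]
eef_rot: [-180.0, 0.0, -85.0]
contact_force: [0.7, 0.1, -1.6]
gripper_width: 0.0221
```

```bash
cat > look.py <<'E'
import sys
from plan import *
from plant import imaging
k=sys.argv[1]
s=status.get_state();print(s['time_s'],s['tcp_pos'],s['eef_rot'],s['contact_force'],s['gripper_width'])
tip=np.array(s['tcp_pos'])-[0,0,.1015]
a=np.linspace(0,2*np.pi,181)
rng=np.random.default_rng(0);v=rng.normal(size=(4000,3));v/=np.linalg.norm(v,axis=1)[:,None]
for n,b in(('scene',(180,160,260,225,9)),('wrist',(235,120,325,235,7))):
    i=imaging.camera_info(n);p,d=imaging.capture(n)
    for r,z in((.014,.168),(.026,.168)):
        q=pix(i,np.c_[tip[0]+r*np.cos(a),tip[1]+r*np.sin(a),0*a+z]);print(n,'ring if under tip',r,q.min(0).round(1),q.max(0).round(1))
    q=pix(i,tip+[0,0,.006]+.006*v);print('tip',q.min(0).round(1),q.max(0).round(1))
    crop(p,*b,f'pics/{n}{k}.png')
E
python3 look.py 8
```

```text
8.775 [ 0.54227109 -0.17519739  0.28445995] [-1.79963227e+02  1.33114440e-02 -8.49770261e+01] [ 0.66243996  0.11304    -1.59405898] 0.022125776397194128
scene ring if under tip 0.014 [211.6 198.2] [223.5 206.3]
scene ring if under tip 0.026 [206.5 194.8] [228.6 209.9]
tip [214. 193.] [219.2 198.2]
wrist ring if under tip 0.014 [264.  189.2] [294.6 218.8]
wrist ring if under tip 0.026 [250.9 176. ] [307.7 231.1]
tip [272.3 203.3] [286.4 217.5]
```

View pics/scene8.png

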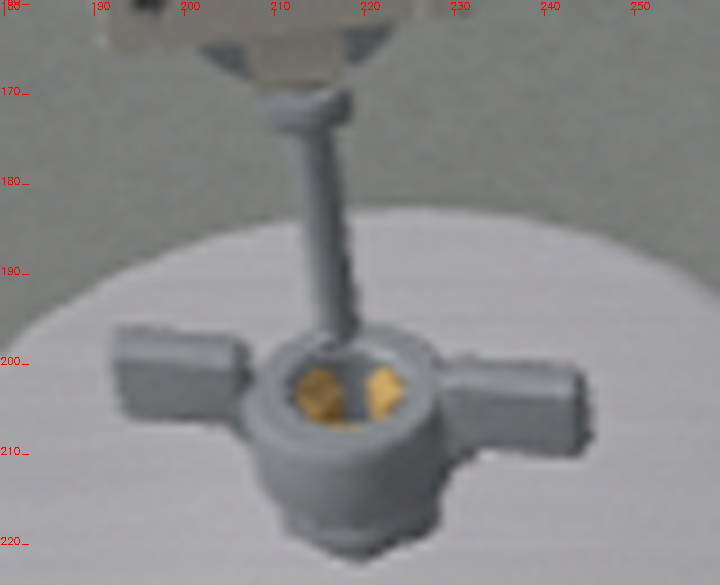

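View pics/wrist8.png

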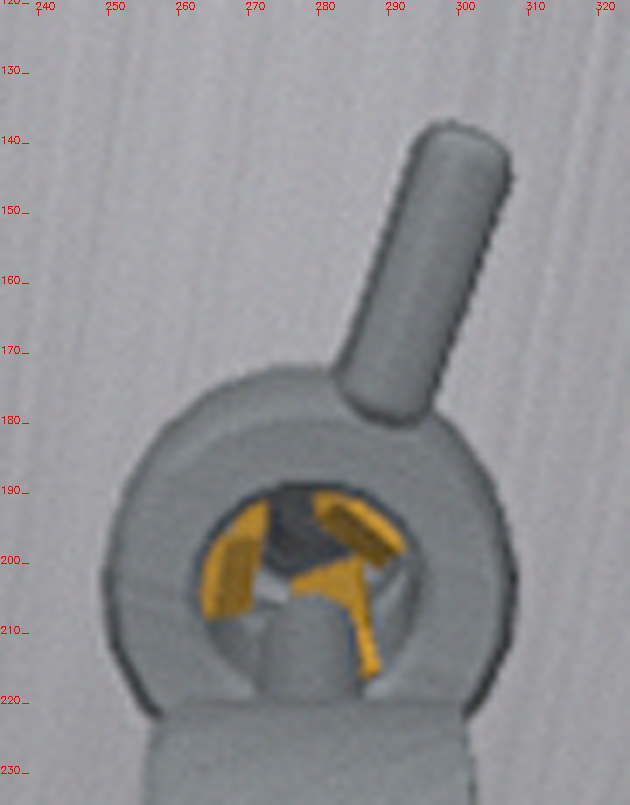

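Ring outline in the scene view (206.5–228.5) matches y = -0.1752. The stem is about 1 mm towards +y of it, and the wrist view agrees. Correct by 1 mm and go down gently.

apply_moves(
  moves=[
    [0.005,-0.0015,0,0,0,0],
    [0.005,-0.0015,0.02,0,0,0],
    [0.005,-0.0015,0.04,0,0,0],
    [0.005,-0.0015,0.06,0,0,0],
    [0.005,-0.0015,0.08,0,0,0],
    [0.005,-0.0015,0.08,0,0,0],
  ],
)

```text
time_s: 9.62
tcp_pos: [0.5425, -0.1761, 0.2681]
eef_rot: [-180.0, 0.0, -85.0]
contact_force: [-0.1, -0.5, -1.7]
gripper_width: 0.0217
```

```bash
python3 look.py 9
```

```text
9.625 [ 0.54251876 -0.17610244  0.26812351] [-1.79988914e+02  2.14566567e-02 -8.49784442e+01] [-0.0770918  -0.51925541 -1.724491  ] 0.021680662193135688
scene ring if under tip 0.014 [211.2 198.3] [223.2 206.4]
scene ring if under tip 0.026 [206.1 194.9] [228.3 210. ]
tip [214.4 198.3] [219.6 203.4]
wrist ring if under tip 0.014 [263.2 193.1] [295.6 224.4]
wrist ring if under tip 0.026 [249.3 179.2] [309.5 237.2]
tip [272.4 203.3] [286.5 217.5]
```

View pics/scene9.png

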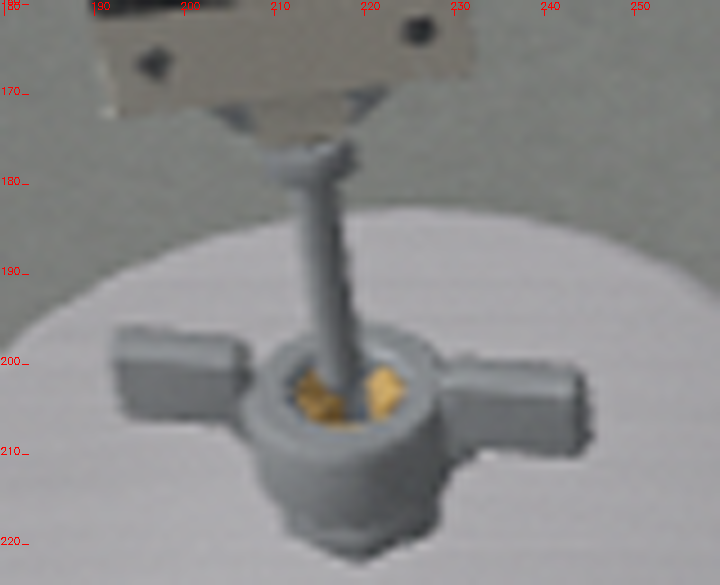

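View pics/wrist9.png

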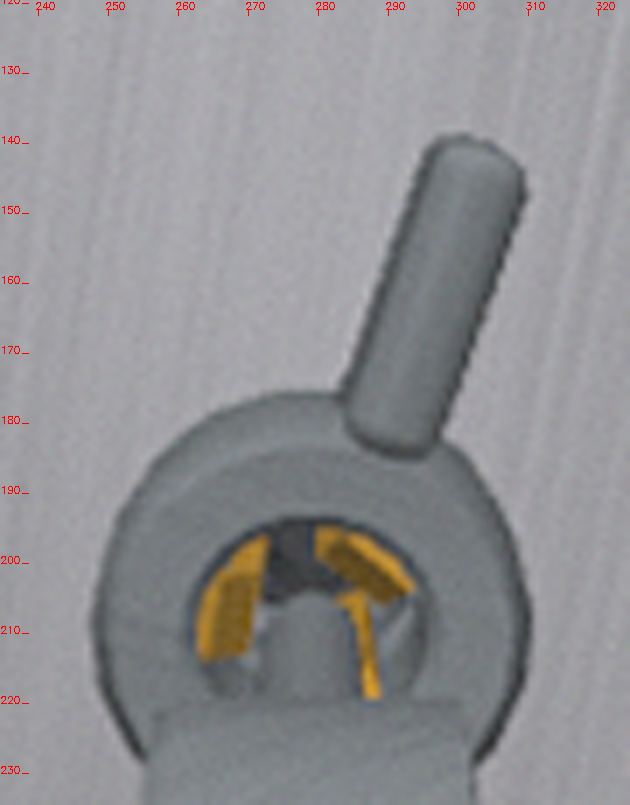

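Stem end is now inside the nut's bore. The bore centre is about (278.6,209.9) and the stem (279.4). Shift 0.6 mm in +x and continue down slowly.

apply_moves(
  moves=[
    [0,-0.003,0.01,0,0,0],
    [0,-0.003,0.025,0,0,0],
    [0,-0.003,0.04,0,0,0],
    [0,-0.003,0.055,0,0,0],
    [0,-0.003,0.06,0,0,0],
  ],
)

```text
time_s: 10.35
tcp_pos: [0.5432, -0.1761, 0.2563]
eef_rot: [-180.0, 0.0, -85.0]
contact_force: [-0.3, 0.7, -0.8]
gripper_width: 0.0215
```

apply_moves(
  moves=[
    [0,0,0.012,0,0,0],
    [0,0,0.025,0,0,0],
    [0,0,0.038,0,0,0],
    [0,0,0.05,0,0,0],
    [0,0,0.05,0,0,0],
  ],
)

```text
time_s: 10.98
tcp_pos: [0.5431, -0.1761, 0.2461]
eef_rot: [-180.0, 0.0, -85.0]
contact_force: [-0.5, 0.1, -1.6]
gripper_width: 0.0222
```

```bash
python3 -c "
from plant import status
s=status.get_state();print(s['contact_force'],s['moment'],s['tcp_pos'])"; python3 look.py 10
```

```text
[-0.50316965  0.12597031 -1.57957511] [ 0.03637237  0.06406762 -0.0150825 ] [ 0.54313246 -0.17606171  0.2460783 ]
10.975 [ 0.54313246 -0.17606171  0.2460783 ] [-1.79992672e+02  1.80818616e-02 -8.49768486e+01] [-0.50316965  0.12597031 -1.57957511] 0.02220434226127148
scene ring if under tip 0.014 [211.2 198.4] [223.2 206.6]
scene ring if under tip 0.026 [206.1 195. ] [228.3 210.2]
tip [215.4 205.3] [220.5 210.3]
wrist ring if under tip 0.014 [261.7 199.3] [297. 233.]
wrist ring if under tip 0.026 [246.7 184.2] [312.1 246.8]
tip [272.3 203.4] [286.4 217.5]
```

View pics/scene10.png

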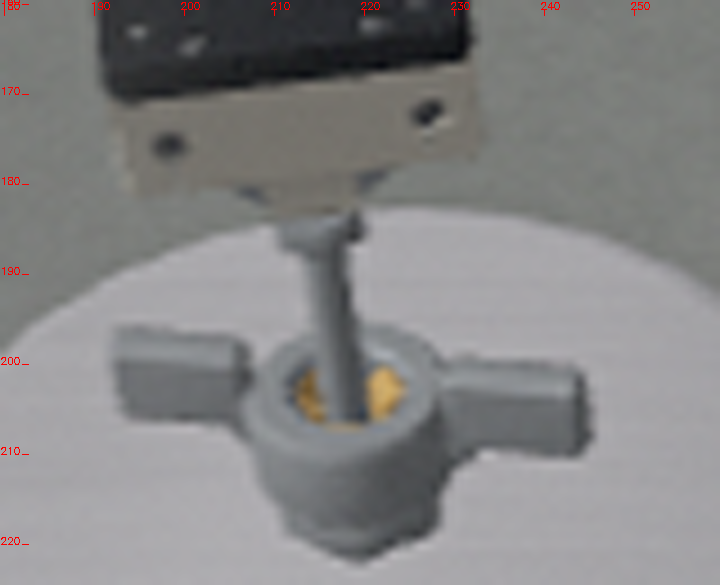

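View pics/wrist10.png

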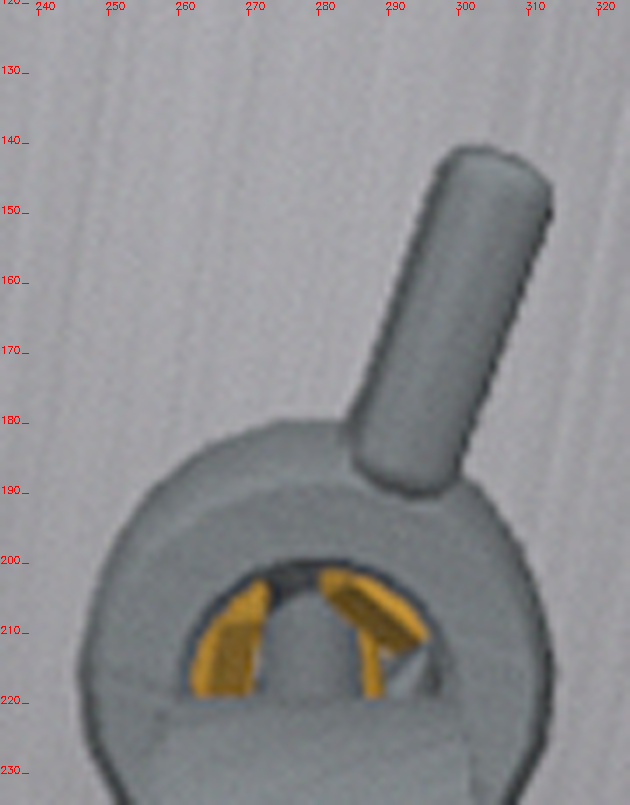

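The stem stands between the three jaws with no contact force. Continue.

apply_moves(
  moves=[
    [0,0,0.015,0,0,0],
    [0,0,0.03,0,0,0],
    [0,0,0.045,0,0,0],
    [0,0,0.06,0,0,0],
    [0,0,0.075,0,0,0],
    [0,0,0.075,0,0,0],
  ],
)

```text
time_s: 11.82
tcp_pos: [0.5431, -0.1761, 0.231]
eef_rot: [180.0, 0.0, -85.0]
contact_force: [-0.5, -0.2, -2.4]
gripper_width: 0.0219
```

apply_moves(
  moves=[
    [0,0,0.015,0,0,0],
    [0,0,0.03,0,0,0],
    [0,0,0.045,0,0,0],
    [0,0,0.06,0,0,0],
    [0,0,0.075,0,0,0],
    [0,0,0.075,0,0,0],
  ],
)

```text
time_s: 12.58
tcp_pos: [0.543, -0.1761, 0.2157]
eef_rot: [180.0, 0.0, -85.0]
contact_force: [-0.1, 0.2, -1.9]
gripper_width: 0.0221
```

apply_moves(
  moves=[
    [0,0,0.012,0,0,0],
    [0,0,0.025,0,0,0],
    [0,0,0.037,0,0,0],
    [0,0,0.05,0,0,0],
    [0,0,0.06,0,0,0],
    [0,0,0.065,0,0,0],
    [0,0,0.065,0,0,0],
  ],
)

```text
time_s: 13.45
tcp_pos: [0.5429, -0.176, 0.2025]
eef_rot: [180.0, 0.0, -85.0]
contact_force: [-0.3, 0.5, -2.1]
gripper_width: 0.0217
```

apply_moves(
  moves=[
    [0,0,0.005,0,0,0],
    [0,0,0.01,0,0,0],
    [0,0,0.015,0,0,0],
    [0,0,0.015,0,0,0],
  ],
)

```text
time_s: 13.95
tcp_pos: [0.5429, -0.176, 0.1994]
eef_rot: [180.0, 0.0, -85.0]
contact_force: [0.3, 0.8, -0.8]
gripper_width: 0.0218
```

apply_moves(
  moves=[
    [0,0,0.004,0,0,0],
    [0,0,0.008,0,0,0],
    [0,0,0.008,0,0,0],
  ],
)

```text
time_s: 14.32
tcp_pos: [0.5429, -0.176, 0.1977]
eef_rot: [180.0, 0.0, -85.0]
contact_force: [-0.8, 1.7, -0.4]
gripper_width: 0.0221
```

```bash
python3 -c "
from plant import status
s=status.get_state();print(s['contact_force'],s['moment'],s['tcp_pos'],s['joint_torque'])"; python3 look.py 11
```

```text
[-0.84606177  1.71832587 -0.40853225] [ 0.49171466  0.19874737 -0.01086625] [ 0.54290024 -0.17599075  0.19772206] [-5.18410429e-01 -4.58883011e+01  2.85551584e+01  7.34001204e+00
  8.86042393e-02 -9.41501312e-04]
14.325 [ 0.54290024 -0.17599075  0.19772206] [ 1.79956612e+02  3.27294823e-02 -8.49846089e+01] [-0.84606177  1.71832587 -0.40853225] 0.022072688324246505
scene ring if under tip 0.014 [211.3 198.4] [223.2 206.5]
scene ring if under tip 0.026 [206.1 195. ] [228.3 210.1]
tip [217.6 219.4] [222.5 224.3]
wrist ring if under tip 0.014 [257.5 217.3] [301.  258.1]
wrist ring if under tip 0.026 [238.9 198.8] [319.6 274.6]
tip [272.  203.3] [286.2 217.5]
```

View pics/scene11.png

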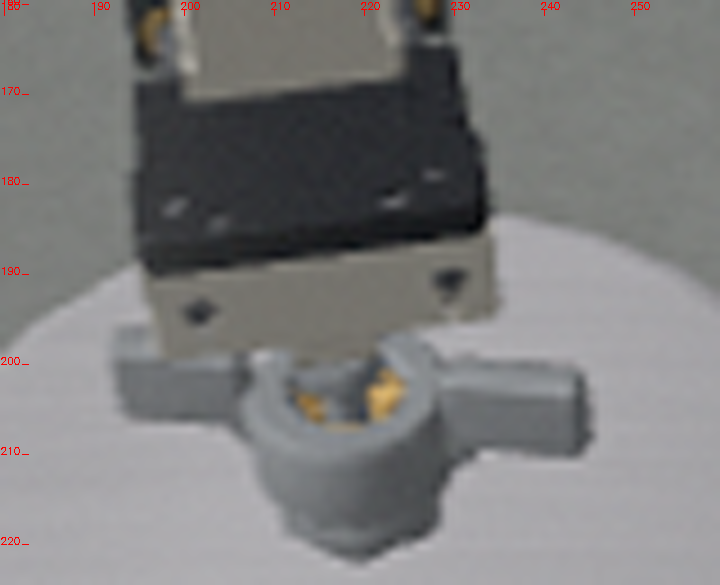

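apply_moves(
  moves=[
    [0,0,0.005,0,0,0],
    [0,0,0.005,0,0,0],
    [0,0,0.005,0,0,0],
  ],
)

```text
time_s: 14.8
tcp_pos: [0.543, -0.176, 0.1971]
eef_rot: [180.0, 0.0, -85.0]
contact_force: [-1.2, 2.0, 2.8]
gripper_width: 0.0218
```

apply_moves(
  moves=[
    [0,0,0.006,0,0,0],
    [0,0,0.006,0,0,0],
    [0,0,0.006,0,0,0],
  ],
)

```text
time_s: 15.18
tcp_pos: [0.5431, -0.1761, 0.1969]
eef_rot: [-180.0, -0.0, -85.0]
contact_force: [-4.2, 2.4, 8.7]
gripper_width: 0.0218
```

Firm bottom contact at 0.197 (expected 0.1975), force 9 N. Ease and release.

apply_moves(
  moves=[
    [0,0,-0.002,0,0,0],
    [0,0,-0.002,0,0,0],
  ],
)

```text
time_s: 15.42
tcp_pos: [0.543, -0.1761, 0.1972]
eef_rot: [-180.0, 0.0, -85.0]
contact_force: [-1.7, 1.9, 2.6]
gripper_width: 0.0221
```

apply_moves(
  moves=[
    [0,0,0,0,0,0],
    [0,0,0,0,0,0],
    [0,0,0,0,0,0],
    [0,0,0,0,0,0],
  ],
  hand=-0.3,
)

```text
time_s: 15.92
tcp_pos: [0.543, -0.1761, 0.1971]
eef_rot: [-180.0, 0.0, -85.0]
contact_force: [0.5, 0.5, 0.3]
gripper_width: 0.0548
```

apply_moves(
  moves=[
    [0,0,-0.05,0,0,0],
    [0,0,-0.15,0,0,0],
    [0,0,-0.3,0,0,0],
    [0,0,-0.5,0,0,0],
    [0,0,-0.6,0,0,0],
    [-0.2,0,-0.6,0,0,0],
    [-0.4,0,-0.6,0,0,0],
    [-0.6,0,-0.6,0,0,0],
  ],
)

```text
time_s: 16.92
tcp_pos: [0.5323, -0.0557, 0.3181]
eef_rot: [-179.9, 0.0, -85.0]
contact_force: [0.2, 0.7, -0.7]
gripper_width: 0.0572
```

```bash
python3 look.py 12
python3 - <<'E'
from h import *
from plant import imaging,status
print(status.get_state()['joints'])
i=imaging.camera_info('wrist');p,d=imaging.capture('wrist');cv2.imwrite('pics/w12.png',p)
i=imaging.camera_info('scene');p,d=imaging.capture('scene');crop(p,150,140,300,250,5,'pics/s12.png')
print(pix(i,[[.543,-.176,.242],[.543,-.176,.17]]))
E
```

```text
16.925 [ 0.53229764 -0.05565218  0.31808779] [-1.79935249e+02  8.99476722e-04 -8.49911100e+01] [ 0.16483032  0.6871608  -0.73056906] 0.05722912924162201
scene ring if under tip 0.014 [261.9 191.7] [273.6 199.6]
scene ring if under tip 0.026 [256.9 188.4] [278.6 203.1]
tip [264.7 175.5] [269.9 180.7]
wrist ring if under tip 0.014 [265.7 179.1] [293.3 206. ]
wrist ring if under tip 0.026 [253.9 167.2] [305.1 217.2]
tip [272.4 199.6] [286.6 213.8]
[ 1.51984960e+01  4.45524768e+00 -8.27990793e+00 -2.01466666e-02
 -7.71607112e+01 -1.00002431e+01]
[[213.697438   178.27673224]
 [217.14002318 201.82508919]]
```

View pics/s12.png

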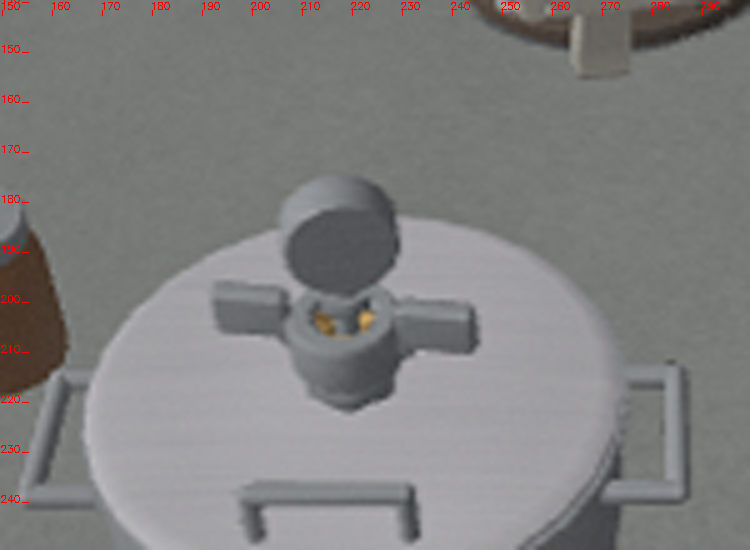

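View pics/w12.png

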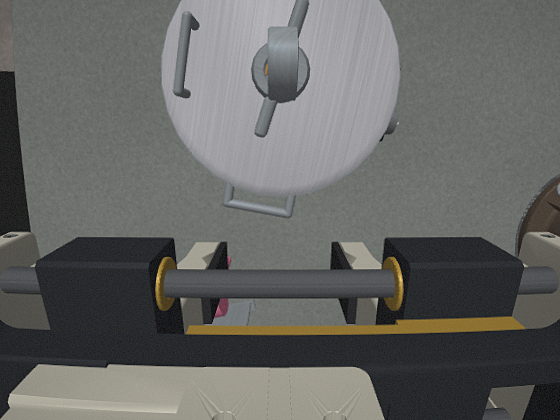

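Released: thermometer stands upright in the gland, hexagon just above the nut, nut unchanged (scene wing ends (193,203) and (246,207)). Now I measure the wing's direction from the wrist picture.

Run:
```python
from h import *
p=cv2.imread('pics/w12.png');crop(p,225,0,335,150,5,'pics/w12c.png')
```

```text
(no output)
```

View pics/w12c.png

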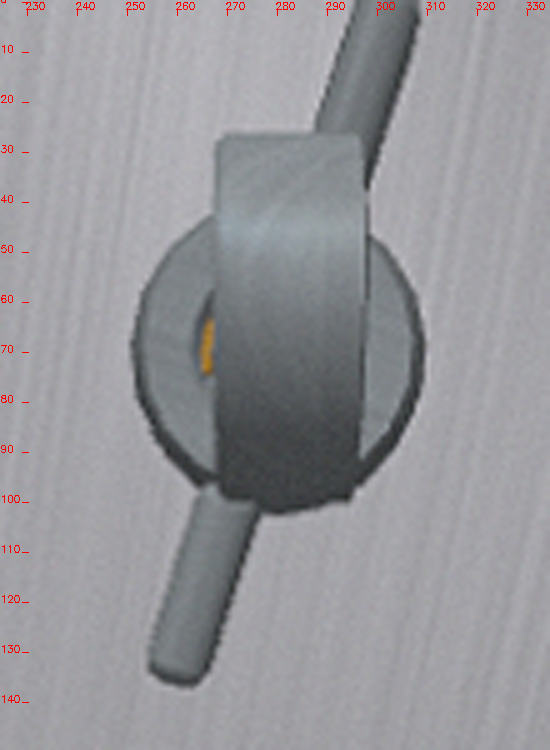

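```bash
cat > wing.py <<'E'
from plan import *
G=np.array([.5430,-.1758])
def pose(phi,rad,z,tau=25,back=0.):
    f=np.radians(phi);t=np.radians(tau)
    u=np.array([np.sin(f),np.cos(f),0]); tt=np.array([np.cos(f),-np.sin(f),0])
    zt=-u*np.sin(t)-np.array([0,0,np.cos(t)]); y=-tt; x=np.cross(y,zt)
    p=np.r_[G,0]+u*rad+[0,0,z]-zt*back
    return p,R.from_matrix(np.c_[x,y,zt])
def row(p,Rt,s=None):
    s=s or status.get_state()
    Rs=R.from_euler('xyz',s['eef_rot'],degrees=True)
    return np.r_[Rs.inv().apply(p-s['tcp_pos'])/.2,(Rs.inv()*Rt).as_rotvec(degrees=True)/90]
E
python3 - <<'E'
from wing import *
from plant import imaging
i=imaging.camera_info('wrist')
a=atz(i,[[260.8,134.6],[271,99.6]],.178);print(a);d=a[0]-a[1];print(np.degrees(np.arctan2(d[0],d[1])))
e=a[0][:2]-G;print(np.degrees(np.arctan2(e[0],e[1])),np.linalg.norm(e))
p,Rt=pose(14.2,.048,.156,25,.08);print(p,Rt.as_euler('xyz',degrees=True));print(row(p,Rt).round(3))
E
```

```text
[[ 0.55532859 -0.11566126  0.178     ]
 [ 0.548417   -0.14783389  0.178     ]]
12.12447470255418
11.585260399012727 0.061389429864427324
[ 0.56306847 -0.0964902   0.22850462] [ 180.   -25.  -104.2]
[ 0.215 -0.133  0.448 -0.048  0.275  0.211]
```

apply_moves(
  moves=[
    [0.05,-0.03,0.1,-0.012,0.07,0.05],
    [0.1,-0.07,0.2,-0.024,0.14,0.1],
    [0.16,-0.1,0.32,-0.036,0.21,0.16],
    [0.215,-0.13,0.448,-0.048,0.275,0.205],
    [0.215,-0.13,0.448,-0.048,0.275,0.205],
    [0.215,-0.13,0.448,-0.048,0.275,0.205],
  ],
  hand=0.1,
)

```text
time_s: 17.88
tcp_pos: [0.5628, -0.0969, 0.2292]
eef_rot: [179.8, -24.9, -103.6]
contact_force: [0.1, -0.8, 1.1]
gripper_width: 0.0394
```

Run:
```python
from wing import *
from plant import imaging
s=status.get_state();print(s['joints'],s['gripper_width'],s['contact_force'])
p,Rt=pose(13,.048,.156,25,0);print(p);print(row(p,Rt).round(3))
i=imaging.camera_info('wrist');p,d=imaging.capture('wrist');cv2.imwrite('pics/w13.png',p)
i=imaging.camera_info('scene');p,d=imaging.capture('scene');crop(p,150,100,300,250,5,'pics/s13.png')
```

```text
[ 22.74213678  15.09563944 -19.55681708  20.79581128 -72.02576852
 -45.75001501] 0.03935823997364955 [ 0.12337951 -0.78918759  1.08238604]
[ 0.55379765 -0.12903024  0.156     ]
[-0.003  0.005  0.402  0.005  0.001 -0.006]
```

View pics/s13.png

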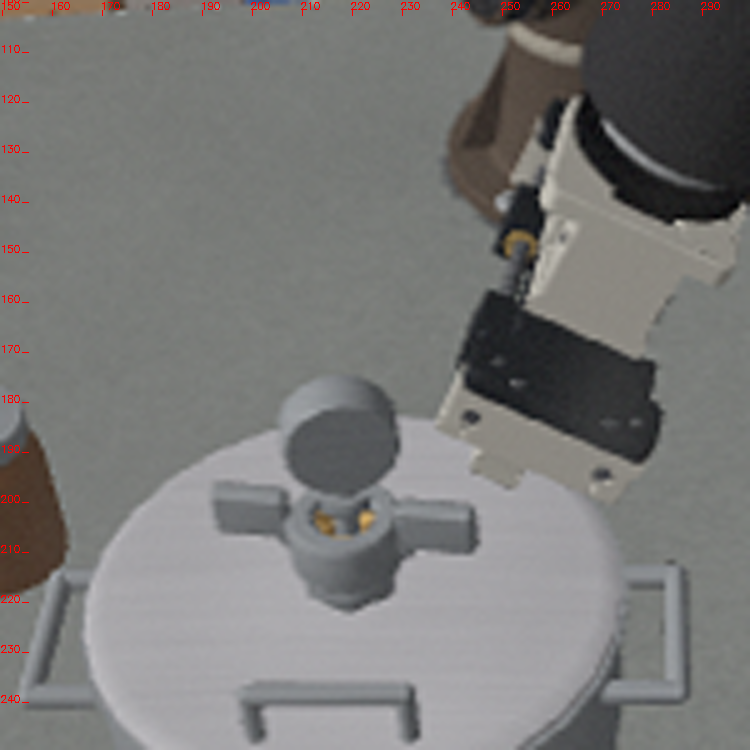

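View pics/w13.png

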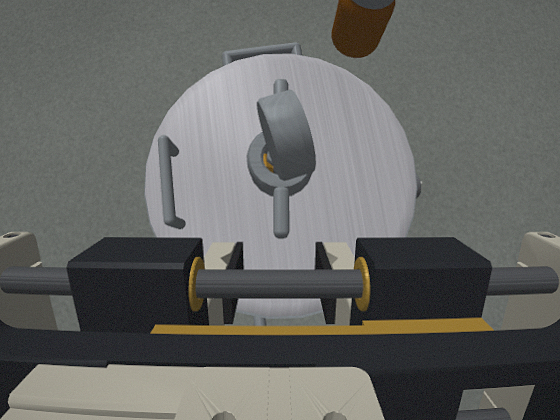

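The wing is centred between the fingers in the wrist view (281,210) and aligned with them. Advance along the tool axis.

apply_moves(
  moves=[
    [0,0.003,0.08,0,0,0],
    [0,0.003,0.17,0,0,0],
    [0,0.003,0.26,0,0,0],
    [0,0.003,0.34,0,0,0],
    [0,0.003,0.4,0,0,0],
    [0,0.003,0.4,0,0,0],
  ],
)

```text
time_s: 18.73
tcp_pos: [0.5537, -0.1299, 0.1568]
eef_rot: [179.9, -24.9, -103.7]
contact_force: [-0.2, 0.6, -0.4]
gripper_width: 0.0395
```

Run:
```python
from wing import *
from plant import imaging
s=status.get_state();print(s['joints'],s['gripper_width'],s['contact_force'])
i=imaging.camera_info('wrist');p,d=imaging.capture('wrist');cv2.imwrite('pics/w14.png',p)
i=imaging.camera_info('scene');p,d=imaging.capture('scene');crop(p,150,100,300,250,5,'pics/s14.png')
```

```text
[ 19.64094815  17.69174048 -27.06443608  23.45649264 -61.73482903
 -47.55234156] 0.03953960932406515 [-0.24265531  0.63124123 -0.41073399]
```

View pics/s14.png

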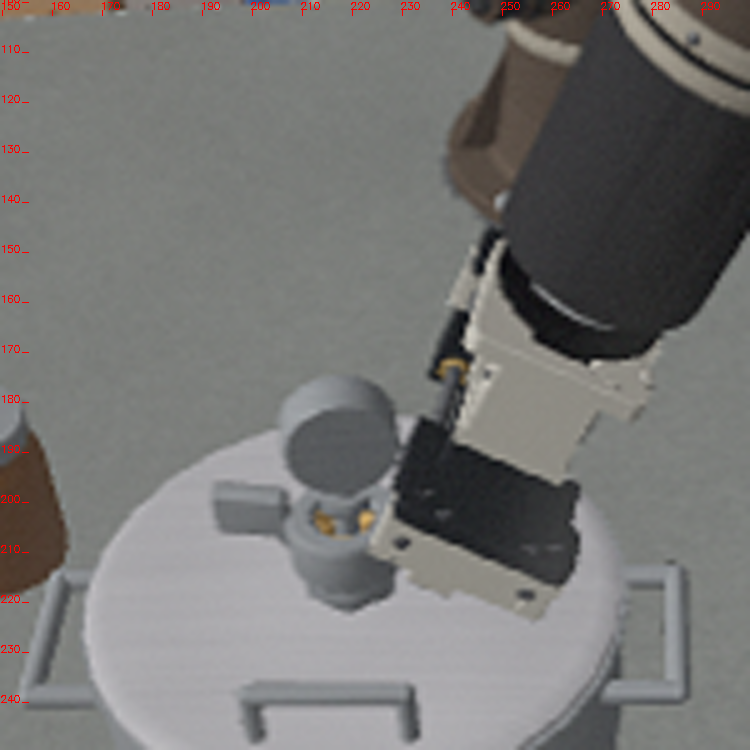

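View pics/w14.png

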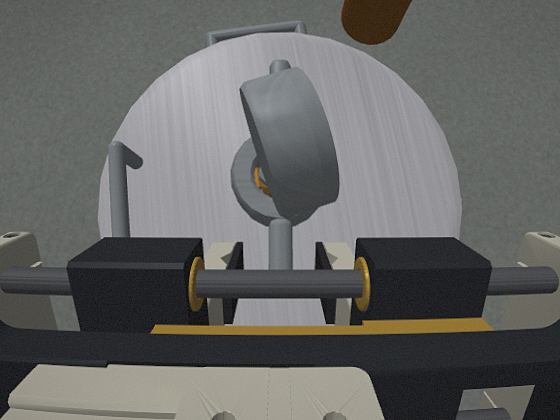

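Wing sits between the fingers, no contact, dial case clear. Grip lightly and plan the arc.

apply_moves(
  moves=[
    [0,0,0,0,0,0],
    [0,0,0,0,0,0],
    [0,0,0,0,0,0],
    [0,0,0,0,0,0],
    [0,0,0,0,0,0],
  ],
  hand=1,
  grip_force=15,
)

```text
time_s: 19.45
tcp_pos: [0.5544, -0.1291, 0.1579]
eef_rot: [180.0, -24.8, -103.7]
contact_force: [-3.4, 4.3, 3.8]
gripper_width: 0.0123
```

```bash
cat > arc.py <<'E'
import sys
from wing import *
s=status.get_state();Rs=R.from_euler('xyz',s['eef_rot'],degrees=True)
x=Rs.as_matrix()[:,0]; y=Rs.as_matrix()[:,1]
phi=np.degrees(np.arctan2(-y[0]*0+y[1],-y[0])); e=s['tcp_pos'][:2]-G
print('phi',phi,'rad',np.linalg.norm(e),'tcp phi',np.degrees(np.arctan2(e[0],e[1])),s['tcp_pos'],s['contact_force'],s['moment'],s['gripper_width'],s['joints'].round(1))
# rotate the current pose clockwise about G
for d in np.arange(float(sys.argv[1]),float(sys.argv[2])+.1,float(sys.argv[1])):
    Q=R.from_euler('z',-d,degrees=True); c=np.r_[G,0]
    print(d,row(c+Q.apply(s['tcp_pos']-c),Q*Rs,s).round(3).tolist())
E
python3 arc.py 5 40
```

```text
phi 13.688350721157489 rad 0.04802551211635841 tcp phi 13.695777380400573 [ 0.55437083 -0.12914002  0.1578946 ] [-3.43069932  4.32188862  3.81881865] [ 2.35163957  1.10616967 -0.92489645] 0.012272007831097042 [ 19.7  17.6 -27.   23.4 -61.8 -47.6]
5.0 [0.001, -0.021, 0.0, -0.023, -0.0, 0.05]
10.0 [0.003, -0.042, 0.002, -0.047, -0.0, 0.101]
15.0 [0.007, -0.062, 0.003, -0.07, -0.0, 0.151]
20.0 [0.013, -0.082, 0.006, -0.093, -0.0, 0.202]
25.0 [0.02, -0.101, 0.009, -0.117, -0.0, 0.252]
30.0 [0.029, -0.12, 0.013, -0.14, -0.0, 0.303]
35.0 [0.039, -0.138, 0.018, -0.163, -0.0, 0.353]
40.0 [0.051, -0.154, 0.024, -0.187, -0.0, 0.403]
```

apply_moves(
  moves=[
    [0.001,-0.021,0,-0.023,0,0.05],
    [0.003,-0.042,0.002,-0.047,0,0.101],
    [0.007,-0.062,0.003,-0.07,0,0.151],
    [0.013,-0.082,0.006,-0.093,0,0.202],
    [0.013,-0.082,0.006,-0.093,0,0.202],
  ],
)

```text
time_s: 20.08
tcp_pos: [0.5693, -0.1361, 0.1579]
eef_rot: [179.9, -24.9, -123.8]
contact_force: [-3.1, 2.5, 2.9]
gripper_width: 0.0124
```

```bash
python3 arc.py 5 40
```

```text
phi 33.854738007206095 rad 0.04764066912699472 tcp phi 33.471725188385726 [ 0.56927504 -0.13606015  0.15791071] [-3.10011218  2.46608768  2.86617078] [ 1.46405525  0.61306494 -0.86469187] 0.01235135666728389 [ 15.9  23.3 -15.9  16.7 -71.1 -58. ]
5.0 [0.001, -0.021, 0.0, -0.023, -0.0, 0.05]
10.0 [0.003, -0.041, 0.001, -0.047, -0.0, 0.101]
15.0 [0.007, -0.062, 0.003, -0.07, -0.0, 0.151]
20.0 [0.013, -0.082, 0.006, -0.094, -0.0, 0.202]
25.0 [0.02, -0.101, 0.009, -0.117, -0.0, 0.252]
30.0 [0.028, -0.119, 0.013, -0.14, -0.0, 0.302]
35.0 [0.038, -0.137, 0.018, -0.164, -0.0, 0.353]
40.0 [0.05, -0.153, 0.023, -0.187, -0.0, 0.403]
```

Forces stay small; carry on another 40°.

apply_moves(
  moves=[
    [0.001,-0.021,0,-0.023,0,0.05],
    [0.003,-0.041,0.001,-0.047,0,0.101],
    [0.007,-0.062,0.003,-0.07,0,0.151],
    [0.013,-0.082,0.006,-0.094,0,0.202],
    [0.02,-0.101,0.009,-0.117,0,0.252],
    [0.028,-0.119,0.013,-0.14,0,0.302],
    [0.038,-0.137,0.018,-0.164,0,0.353],
    [0.05,-0.153,0.023,-0.187,0,0.403],
    [0.05,-0.153,0.023,-0.187,0,0.403],
  ],
)

```text
time_s: 21.2
tcp_pos: [0.5876, -0.1624, 0.1579]
eef_rot: [179.9, -25.0, -164.0]
contact_force: [-4.2, 2.3, 3.4]
gripper_width: 0.012
```

```bash
python3 arc.py 5 30
python3 - <<'E'
from wing import *
from plant import imaging
p,d=imaging.capture('wrist');cv2.imwrite('pics/w15.png',p)
p,d=imaging.capture('scene');crop(p,150,100,300,250,5,'pics/s15.png')
E
```

```text
phi 74.00501363058437 rad 0.04658287005623208 tcp phi 73.25474234050334 [ 0.58760753 -0.16237868  0.15791596] [-4.20380855  2.29321185  3.39253861] [ 1.16333263  0.36221573 -0.88531273] 0.011971464802355536 [  5.6  31.4   2.5   4.3 -85.8 -80.9]
5.0 [0.001, -0.02, 0.0, -0.024, -0.0, 0.05]
10.0 [0.003, -0.04, 0.001, -0.047, -0.0, 0.101]
15.0 [0.007, -0.06, 0.003, -0.071, -0.0, 0.151]
20.0 [0.012, -0.08, 0.005, -0.094, -0.0, 0.201]
25.0 [0.019, -0.099, 0.009, -0.118, -0.001, 0.252]
30.0 [0.027, -0.117, 0.012, -0.141, -0.001, 0.302]
```

View pics/s15.png

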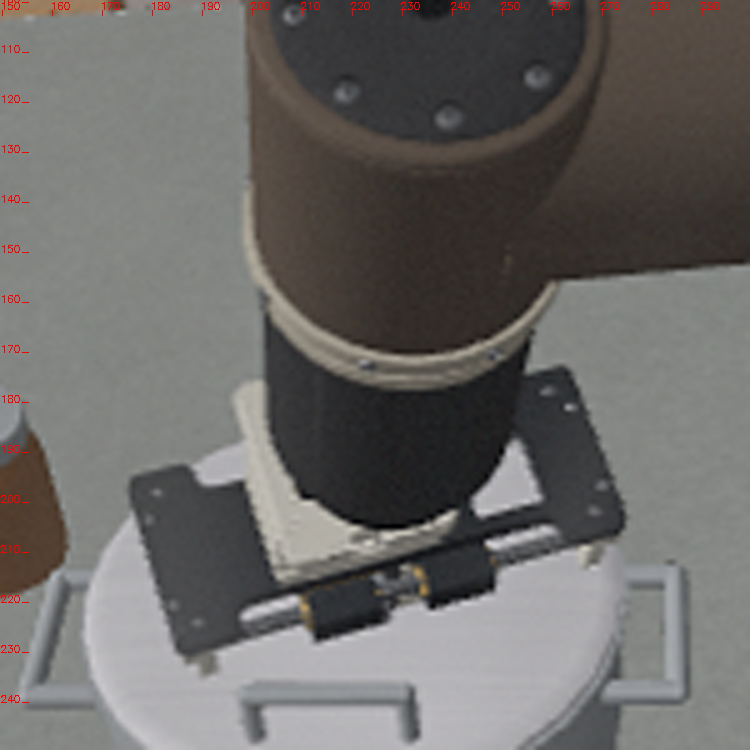

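View pics/w15.png

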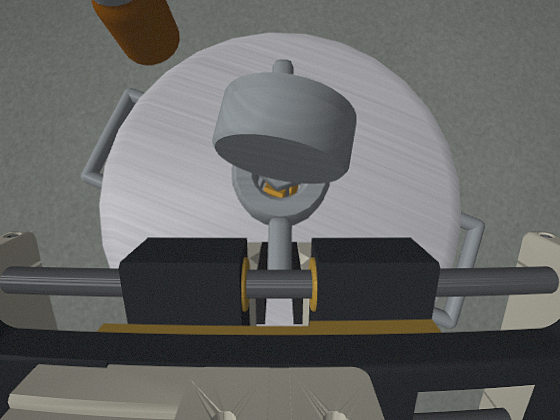

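Nut followed the gripper to about 1.2 rad and the thermometer is upright, with the wing at (281,240) still held. Finish with about 28° more, to roughly 1.68 rad.

apply_moves(
  moves=[
    [0.001,-0.02,0,-0.024,0,0.05],
    [0.003,-0.04,0.001,-0.047,0,0.101],
    [0.007,-0.06,0.003,-0.071,0,0.151],
    [0.012,-0.08,0.005,-0.094,0,0.201],
    [0.012,-0.08,0.005,-0.094,0,0.201],
  ],
)

```text
time_s: 21.92
tcp_pos: [0.589, -0.1783, 0.158]
eef_rot: [179.8, -25.1, 176.1]
contact_force: [-3.2, 4.4, 2.6]
gripper_width: 0.012
```

```bash
python3 arc.py 4 12
```

```text
phi 93.96778895531223 rad 0.04607162098135153 tcp phi 93.06009031217306 [ 0.58900593 -0.17825945  0.15795126] [-3.20286302  4.39345186  2.57702817] [ 1.13889031e+00  9.67874056e-04 -7.94994587e-01] 0.012031420618271811 [  0.1  33.4   8.5  -1.9 -90.2 -93.6]
4.0 [0.0, -0.016, 0.0, -0.019, -0.0, 0.04]
8.0 [0.002, -0.032, 0.001, -0.038, -0.0, 0.08]
12.0 [0.004, -0.048, 0.002, -0.057, -0.0, 0.121]
```

apply_moves(
  moves=[
    [0,-0.016,0,-0.019,0,0.04],
    [0.002,-0.032,0.001,-0.038,0,0.08],
    [0.002,-0.032,0.001,-0.038,0,0.08],
    [0.002,-0.032,0.001,-0.038,0,0.08],
  ],
)

```text
time_s: 22.42
tcp_pos: [0.588, -0.1844, 0.1579]
eef_rot: [179.8, -25.2, 168.2]
contact_force: [-2.8, 3.7, 3.0]
gripper_width: 0.0119
```

```bash
python3 arc.py 4 4
```

```text
phi 101.86998623259201 rad 0.045845096636647605 tcp phi 100.80380089698927 [ 0.58803248 -0.1843935   0.15790912] [-2.77431925  3.70483328  2.95650156] [ 0.76336363 -0.51933163 -0.59738122] 0.011922593074715628 [ -2.1  33.7  10.   -4.3 -91.2 -98.9]
4.0 [0.0, -0.016, 0.0, -0.019, -0.0, 0.04]
```

Release the wing and back out along the tool axis.

apply_moves(
  moves=[
    [0,0,0,0,0,0],
    [0,0,0,0,0,0],
    [0,0,0,0,0,0],
    [0,0,0,0,0,0],
  ],
  hand=0.1,
)

```text
time_s: 22.92
tcp_pos: [0.5881, -0.1845, 0.1578]
eef_rot: [179.8, -25.2, 168.2]
contact_force: [0.0, 0.4, -0.3]
gripper_width: 0.0385
```

apply_moves(
  moves=[
    [0,0,-0.05,0,0,0],
    [0,0,-0.15,0,0,0],
    [0,0,-0.3,0,0,0],
    [0,0,-0.45,0,0,0],
    [0,0,-0.6,0,0,0],
    [0,0,-0.6,0,0,0],
  ],
)

```text
time_s: 23.68
tcp_pos: [0.6395, -0.1959, 0.269]
eef_rot: [179.8, -24.9, 168.2]
contact_force: [0.3, 0.6, -0.1]
gripper_width: 0.0392
```

Run:
```python
from wing import *
from plant import imaging
s=status.get_state();print(s['tcp_pos'],s['gripper_width'],s['contact_force'],s['time_s'])
print(row(np.array([.60,-.02,.34]),R.from_euler('xyz',[180,0,-175],degrees=True)).round(3))
p,d=imaging.capture('wrist');cv2.imwrite('pics/w16.png',p)
```

```text
[ 0.63952588 -0.1959197   0.26901885] 0.03917508365609463 [ 0.34905913  0.64124463 -0.10970469] 23.675
[ 0.488  0.821 -0.162  0.042 -0.274 -0.184]
```

View pics/w16.png

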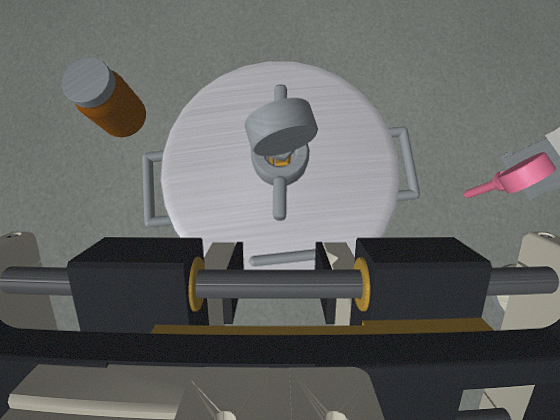

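apply_moves(
  moves=[
    [0,0,-0.2,0,0,0],
    [0.05,0.1,-0.3,0,0,0],
    [0.15,0.3,-0.27,0.01,-0.07,-0.05],
    [0.28,0.5,-0.23,0.02,-0.14,-0.1],
    [0.4,0.7,-0.19,0.03,-0.21,-0.14],
    [0.49,0.82,-0.16,0.042,-0.274,-0.184],
    [0.49,0.82,-0.16,0.042,-0.274,-0.184],
  ],
)

```text
time_s: 24.6
tcp_pos: [0.5958, -0.0181, 0.34]
eef_rot: [179.9, 0.0, -174.8]
contact_force: [0.2, 0.4, 0.1]
gripper_width: 0.0393
```

Run:
```python
from wing import *
from plant import imaging
s=status.get_state();print(s['tcp_pos'],s['contact_force'],s['time_s'])
for n in('scene','top'):
    p,d=imaging.capture(n);cv2.imwrite(f'pics/{n}17.png',p)
    np.save(f'pics/{n}17.npy',d)
p=cv2.imread('pics/scene17.png');crop(p,180,155,260,225,9,'pics/s17.png')
```

```text
[ 0.59583462 -0.01808847  0.33996896] [0.23882591 0.43098045 0.12796703] 24.6
```

View pics/scene17.png

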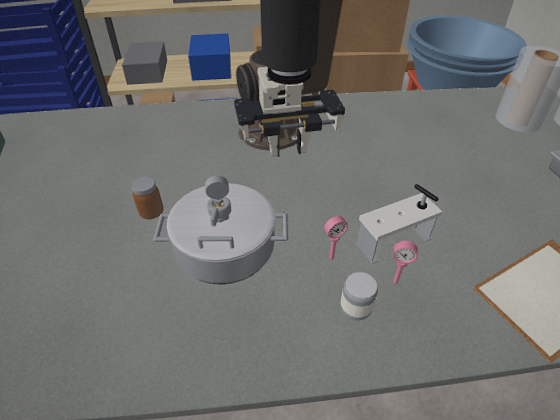

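View pics/s17.png

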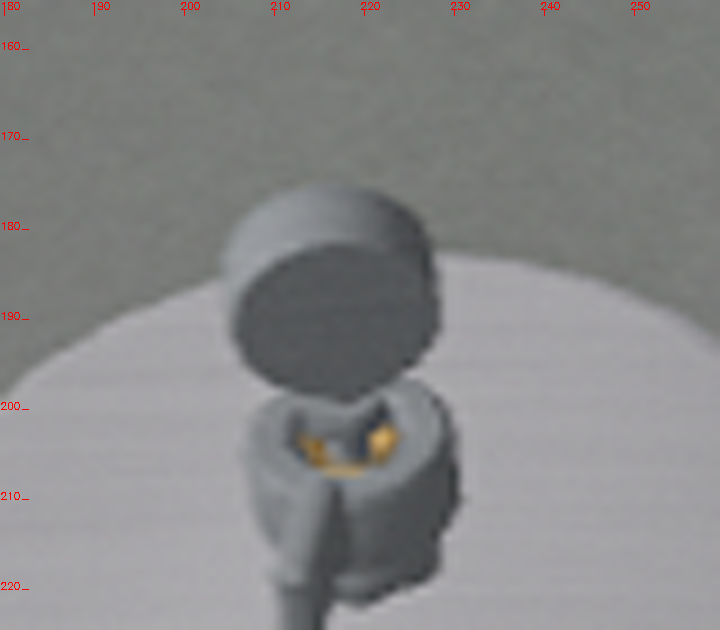

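View pics/top17.png

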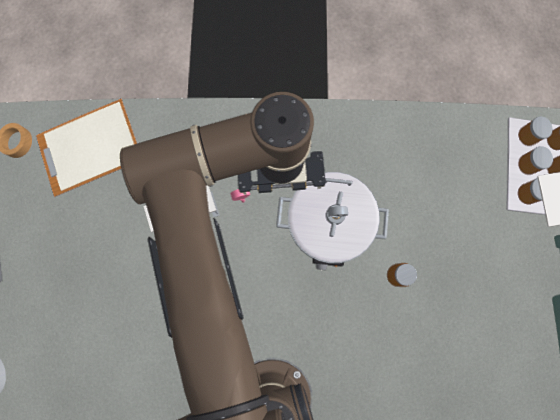

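Run:
```python
from wing import *
from plant import imaging
crop(cv2.imread('pics/top17.png'),270,160,400,275,5,'pics/t17.png')
for n in('scene','top'):
    i=imaging.camera_info(n);c=cloud(i,np.load(f'pics/{n}17.npy'))
    m=(abs(c[...,0]-.543)<.04)&(abs(c[...,1]+.176)<.04)&(c[...,2]>.19);q=c[m];print(n,np.percentile(q[:,2],98),q.mean(0),q[:,1].min(),q[:,1].max())
```

```text
scene 0.2421775443319898 [ 0.54959804 -0.17304088  0.22203399] -0.20017237553123315 -0.14636192143265075
top 0.2442392383434901 [ 0.54084325 -0.17160623  0.23071386] -0.19804861539157562 -0.14603541566105385
```

View pics/t17.png

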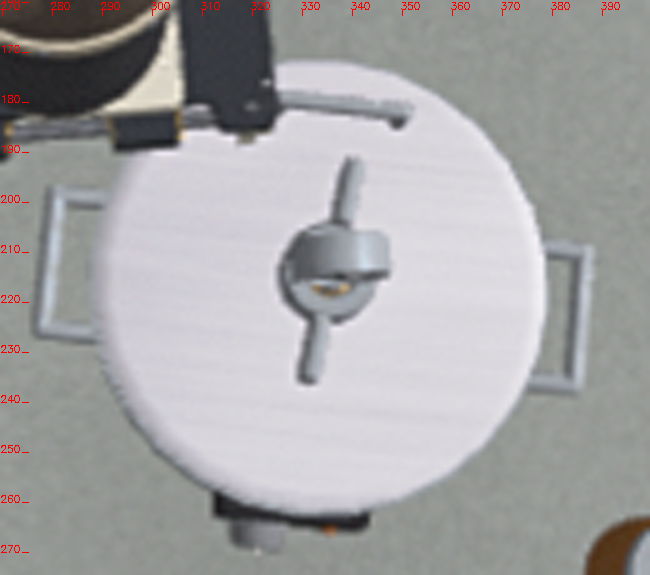

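```bash
python3 -c "
from plant import r
print(r.close_job())"
```

```text
the job is handed in; nothing more can be done
None
```

The thermometer is standing in the warmer's gland with its stem at the bottom of the pocket and the wing nut tightened. I handed the job in at about 25 s of robot time, with the robot touching nothing.

**What I did:**
- I lifted the thermometer out of the rack by the flat faces of its dial case and carried it to the lid.
- The first hover was about 5 mm off, so I corrected it from the scene and wrist pictures before going in.
- I lowered the stem until it touched bottom, with a peak reading of about 9 N. I then eased off and let go.
- I gripped one wing with the tool tilted and turned the nut clockwise by about 88°.

**Last checks:**
- **Depth:** the top of the case measured 0.242 m in the scene camera and 0.244 m in the top camera, against 0.242 m expected. The stem touched bottom within 1 mm of the expected height.
- **Nut:** the top picture and the gripper's yaw both give about 1.70 rad. That is past the firm grip at 1.5 and short of the stop at 1.9. I did not pull on the stem to test the grip.
- **Force:** readings were below 10 N each time I looked.
- **Other things on the bench:** the plunger, jar, tin and pink look-alikes showed no change in the pictures; in the last top view the arm hid some of them.

The camera estimates of the gland's position disagreed with each other by 2 to 4 mm at first; repeat views close up resolved this before insertion.

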